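# Dock a flow-cell cassette and screw its clamp tight

### The job

Load the white flow-cell cassette into the grey docking station: tilt its edge with the brass contacts down into the slot under the clamp bar, then straighten it so that it lies flat and fully home inside the low walls of the dock. Then screw the black thumbscrew clockwise, regripping as often as needed, until it comes up against its stop and the bar clamps the cassette. Let go of everything, and leave the other things on the bench where they are.

Things in the scene. Friction and masses are not known exactly. Their poses are not given: they have to be found in the camera images.
- cassette: Loose white flat cassette, 120 (x) x 80 (y) x 8 mm, 0.1 to 0.2 kg, brass contacts along the top of its +x edge. Origin: centre of its underside; z up. On it stands a blue grip rib: 50 mm long along x, 12 mm thick in y, from 8 to 36 mm above the underside, its middle 15 mm to the -x side of the origin. Pinch the rib from above.
- contact_edge (a point): Middle of the cassette's +x edge (the one with the brass contacts), half way up its thickness (60 mm from the cassette's origin along x, 4 mm up). Axes as the cassette's.
- dock: Docking station fixed to the bench: grey base 196 x 124 x 14 mm (x from -78 to +118 mm). Origin: on the bench, under the place of the seated cassette's centre; z up, +x towards the slot and the thumbscrew. The seated cassette has its origin at (0, 0, 14 mm) here and the same axes. Low walls and the slot's back stop leave it 3 mm of play in x and 5 mm in y.
- stage_centre (a point): Centre of the flat stage on which the cassette shall lie, 14 mm above the dock's origin. Side walls run beside it: inner faces at y = -42.5 and +42.5 mm, 6 mm higher than the stage, from x = -45 to +25 mm, their inner upper edges chamfered at 45 degrees (4 mm).
- front_wall (a point): Middle of the dock's front wall: inner face, at its top (dock x -61.5 mm, z 22 mm, so 8 mm above the stage). The wall is 112 mm long in y, 10 mm thick, inner upper edge chamfered at 45 degrees (4 mm). The cassette's -x edge drops down behind it.
- slot_mouth (a point): Mouth of the slot, on the stage under the front edge of the clamp bar (dock x 49 mm, z 14 mm). The slot is 12.5 mm deep to a back stop 4.5 mm high at dock x 61.5 mm. As it starts the slot is 13.5 to 15.3 mm high, too low for the cassette to pass flat over the front wall: it needs about 10 to 18 degrees of tilt, contact edge low. Axes as the dock's.
- clamp_bar: Aluminium clamp bar of the dock, 100 mm wide, 12 mm thick, dock x from 49 to 106 mm, chamfered at the slot's mouth; it rides up and down on the thumbscrew's spindle. Its frame coincides with the dock's when the screw is at 0; the bar's underside is then 21.4 mm and its top 33.4 mm above the bench, 0.6 mm lower than the seated cassette's top, so that it presses firmly on the cassette.
- thumbscrew (a joint): Turn of the black knurled thumbscrew, rad: 0 = tight, against a hard stop; grows counter-clockwise seen from above (loosening). Starts at 7 to 9, a full turn and a quarter or so loose. It lowers the clamp bar 5.5 mm per turn and itself stays at its height; it turns against a friction of about 0.1 N m and stays where it is left; in the last 0.7 rad it turns harder, to about 0.15 N m, as the bar bears on the cassette.
- thumbscrew_top (a point): Centre of the knob's top, on its upright axis (dock x 86 mm, y 0), 73 mm above the bench; turns with the screw (a white line on the top shows it). The knurled knob is a round cylinder 40 mm across and 28 mm high below this point; the clamp bar below it reaches up to 42 mm above the bench when open.
- tube_rack: Orange rack of micro tubes, 66 x 200 x 48 mm, origin centre of underside. Bystander.
- tip_box: Blue pipette tip box, 89 x 122 x 72 mm, origin centre of underside. Bystander.
- pipette_1000: White pipette lying on the bench, 247 x 32 x 33 mm. Bystander.
- lab_timer: Cream lab timer with three buttons, 62 x 68 x 20 mm. Bystander.
- beaker_50: Small glass beaker, 46 mm across, 60 mm high. Bystander.
- bottle_regen: Small white bottle with a blue cap, 47 mm across, 98 mm high. Bystander.

How it is judged:
On the way, in this order (a step that is already met when the one before it is completed fails the run):
1. the cassette lies flat and home in the dock, contact edge in the slot, the screw still loose (x of cassette in the frame of dock between -0.0035 and 0.0035 m and y of cassette in the frame of dock between -0.0045 and 0.0045 m and z of cassette in the frame of dock between 0.012 and 0.016 m and x of contact_edge in the frame of dock above 0.05 m and angle between cassette's own z axis and vertical below 0.03 rad and value of joint thumbscrew above 3 rad), for 0.2 s.
2. the thumbscrew is turned in against its stop with the cassette under the bar (x of cassette in the frame of dock between -0.0035 and 0.0035 m and y of cassette in the frame of dock between -0.0045 and 0.0045 m and z of cassette in the frame of dock between 0.012 and 0.016 m and x of contact_edge in the frame of dock above 0.05 m and angle between cassette's own z axis and vertical below 0.03 rad and value of joint thumbscrew below 0.3 rad), for 0.2 s.
At the end, for the whole second after the job is handed in: The cassette lies flat on the dock's stage (within 2 mm in height, 0.03 rad of tilt), its centre within 3.5 mm along and 4.5 mm across of its place, contact edge under the clamp bar; the thumbscrew is within 0.3 rad of its stop and the bar presses on the cassette with more than 5 N; all at rest (all of step 2 and contact force between clamp_bar and cassette above 5 N and linear speed of cassette below 0.01 m/s); the robot touches nothing.
It fails at once if a bystander is pushed more than 30 mm from its place (distance of any of tube_rack, tip_box, pipette_1000, lab_timer, beaker_50, bottle_regen from where it was at the start of the episode above 0.03 m).
It also fails if it takes over 72 s, if anything falls off the work surface, if the arm or the gripper's body presses on something with over 40 N, if the wrist force passes 120 N, or if a joint passes its speed limit or range.

### The arm

A 6-joint arm with a two-finger parallel gripper is mounted at the origin on a cart in front of the work surface, level with it; the furniture and walls round the work are solid. World frame = base frame: x ahead of the robot, y to its left, z up, the work surface at z = 0. Lengths are in m, angles in rad, forces in N, time in s.
With the tool pointing down it reaches from about 0.3 to 0.825 m from the base axis. Payload 5.4 kg.
Tool frame: the origin (TCP) lies at the very end of the fingers, on their centre line; the grasp point (between the pads) lies 19 mm behind it; z points along the fingers, y is the direction in which the jaws open and shut (so a half turn about z gives the same grasp; the last joint's range is limited). The gripper opens to 92 mm and grips with 3 to 60 N. Pads are 20 mm wide; open, the fingers measure 128 mm over their backs; the gripper's body (75 mm by 189 mm) begins 69 mm behind the grasp point.
Start: joints at [-1.477, 0.158, 1.597, -0, 1.386, -0.21], TCP at [0.172, -0.549, 0.215] pointing down, gripper open.
Joint ranges: [-2.91, 2.91], [-0.94, 2.29], [0.18, 2.7], [-1.29, 4.43], [0.17, 2.64], [-3, 3]. Speed limits (rad/s): [2.57, 2.57, 3.14, 3.14, 3.14, 3.14].

### API

Orientations are given as a unit quaternion [w, x, y, z].
In Python, from bench import sense, imaging, job, nets gives the robot as it stands. The module is installed in compiled form; this text tells all that it offers.
- The arm moves only by the tool send_rows, never from a script. Its argument "series" is a list of rows, each an object of numbers: "wx", "wy", "wz": the turn, a rotation vector about the tool's x, y, z in degrees; "dx", "dy", "dz": the shift along the tool's x, y, z in cm; "hand": the closure, from 0 (fully open) to 1 (shut). A call has 1 to 12 rows; each row shifts and turns the commanded pose from where the row before left it, along the tool's axes as they then stand; what a row does not reach is not made up. A row lasts 1/10 s, in which the tool goes at most 50 mm and 8.59 degrees, less where a joint would pass 70% of its speed; a pose out of reach is approached as far as the arm can. A call with a gripper value outside its range is refused whole. The fingers move at their own pace and stop on an object; "grip_force" is the grip in N (left out, the last holds). Time passes only in rows, so rows that do not move let the fingers close. It gives the time, the measured TCP pose, the force and the opening at its end, in the units of the state.
- sense(): the state, without advancing time (a new reading comes with each control period).
- imaging.snapshot(name): name is "side" or "top" or "wrist"; returns (picture, depth): 420x560x3 uint8, red, green, blue; 420x560 float32, m along the optical axis (not along the pixel's ray), 0 where there is no reading.
- imaging.camera_info(name): a dict with "camera_matrix" (3x3 intrinsics, pixels), "T" (4x4, takes a point from camera to world coordinates); the wrist camera has in their place "T_tool_cam" (4x4, takes a point from camera to tool coordinates, whose origin is the TCP and whose axes are the flange's). Camera axes: x right, y down, z forward; pixel columns grow to the right and rows downward; lengths in m; the calibration is good to about 2 mm. A picture is of the moment at which its call begins: read the wrist's pose just before it. camera_info takes no time and is no camera call.
- job.sign_off(): hands the job in, once; it reports no verdict.
Trained networks look in the newest picture that a camera, given by its name, has taken for a name from the list of things; names that differ only in an ending like _2 or _b are one class to them, and where a whole thing is asked for, a point or a joint stands for the part that bears it (a point fixed in the world has none). Each returns a list of dicts, best first, with "conf" (0 to 1); they miss things now and then, are a little off and sometimes report something else, mostly with a low value. They report only what shows in the picture. A call takes as long as a camera call.
- nets.look_for(camera, query): "at" ([x, y, z] in m, in world coordinates, good to about 4 mm: the middle of the surface that is visible of it).
- nets.outline_of(camera, query): "mask" (420x560 bool, what is visible of it).
- nets.pinpoint(camera, query): "at" ([x, y, z] in m, in world coordinates, good to about 4 mm: a listed point, or the origin of a listed thing).
The state is a dict: "clock": time; "joint_positions": joint angles; "dq": joint speeds; "joint_efforts": joint torques, N m; "tcp_pos": TCP position; "tcp_rot": TCP orientation; "force": force on the tool from outside, world axes, zero at the start; "wrist_torque": the same for the moment, N m; "width": finger opening in m.
Only numpy, scipy, OpenCV 4.12 (cv2) and the standard library are available. Lean on these libraries where they do the work, as an engineer would, in place of code of your own. Each camera call takes 0.05 s, during which the arm holds its last target. There are 200 camera calls.

## Working session

There is one attempt and no reset: what is moved stays moved. The work goes in short steps, Python scripts to look and compute and a tool call to move; the robot and the scene stay as the last step left them, time stands still between calls to the robot, and variables do not carry over. Pictures are saved under pics/ and viewed, about 8 in all and at most 12, crops included, and the job is handed in when it is done.

Besides the shell and the picture viewer there is one more tool, called after ">>>" as name(argument=value, ...), one argument or row to a line, values as JSON. send_rows: Moves the arm, as the interface text tells. Its arguments: {"type":"object","properties":{"series":{"type":"array","items":{"type":"object","properties":{"wx":{"type":"number"},"wy":{"type":"number"},"wz":{"type":"number"},"dx":{"type":"number"},"dy":{"type":"number"},"dz":{"type":"number"},"hand":{"type":"number"}}}},"grip_force":{"type":"number"}},"required":["series"]}

```bash
mkdir -p pics; python3 - <<'E'
from bench import sense, imaging, job, nets
import cv2, numpy as np
s=sense(); print({k:np.round(v,3) for k,v in s.items()})
for c in ("top","side"):
    im,d=imaging.snapshot(c); cv2.imwrite(f"pics/{c}0.png",im[:,:,::-1])
    for q in ("cassette","contact_edge","dock","stage_centre","front_wall","slot_mouth","thumbscrew_top"):
        r=nets.pinpoint(c,q); print(c,q,[(np.round(x["at"],3).tolist(),round(x["conf"],2)) for x in r[:2]])
    print(np.round(imaging.camera_info(c)["T"],3).tolist())
a=cv2.imread("pics/top0.png");cv2.imwrite("pics/top0.png",a)
E
```

```text
{'clock': np.float64(0.0), 'joint_positions': array([-1.477,  0.159,  1.598, -0.   ,  1.386, -0.21 ]), 'dq': array([-0.001, -0.   ,  0.   , -0.   , -0.001,  0.001]), 'joint_efforts': array([ 0.0000e+00, -3.8557e+01, -3.2211e+01,  7.0000e-02,  3.8000e-02,
       -0.0000e+00]), 'tcp_pos': array([ 0.172, -0.548,  0.214]), 'tcp_rot': array([-0.001,  0.988,  0.151,  0.   ]), 'force': array([ 0.912,  0.222, -0.826]), 'wrist_torque': array([-0.002, -0.014, -0.01 ]), 'width': np.float64(0.092)}
top cassette [([0.481, -0.267, -0.001], 0.7)]
top contact_edge [([0.531, -0.298, 0.0], 0.64)]
top dock [([0.526, 0.127, -0.002], 0.82), ([0.692, 0.308, 0.003], 0.48)]
top stage_centre [([0.526, 0.132, 0.017], 0.71), ([0.577, 0.127, 0.009], 0.21)]
top front_wall [([0.47, 0.14, 0.017], 0.79)]
top slot_mouth [([0.579, 0.126, 0.014], 0.94)]
top thumbscrew_top [([0.612, 0.121, 0.069], 0.67), ([0.528, 0.128, -0.001], 0.36)]
[[0.028, -0.993, 0.117, 0.378], [-0.999, -0.031, -0.023, -0.03], [0.026, -0.116, -0.993, 1.305], [0.0, 0.0, 0.0, 1.0]]
side cassette [([0.475, -0.272, 0.002], 0.67)]
side contact_edge [([0.536, -0.297, 0.004], 0.84)]
side dock []
side stage_centre []
side front_wall []
side slot_mouth [([0.662, -0.243, 0.001], 0.67)]
side thumbscrew_top []
[[0.168, -0.414, 0.895, -0.85], [-0.986, -0.077, 0.15, -0.278], [0.007, -0.907, -0.421, 0.745], [0.0, 0.0, 0.0, 1.0]]
```

View pics/top0.png

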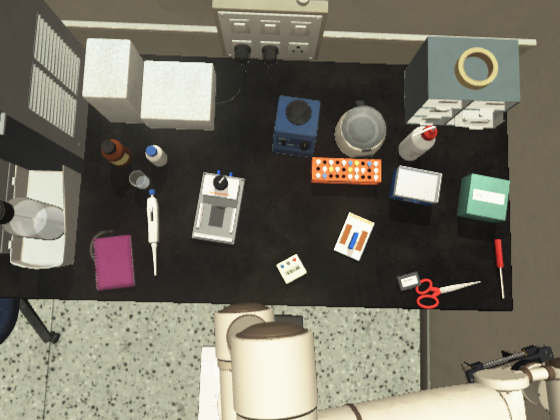

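View pics/side0.png

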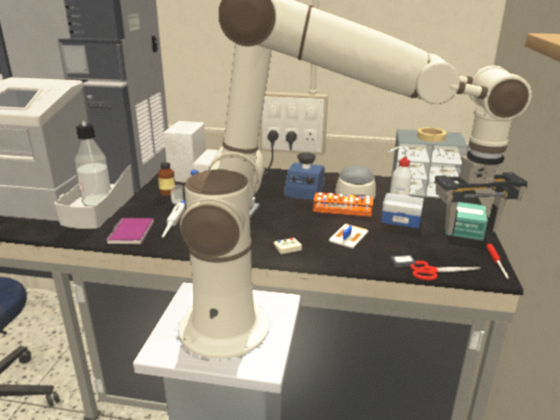

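Top view: the cassette (with its blue rib) is at about (355,236) and the dock with its thumbscrew at about (218,207), both matching the nets. The side view shows the cassette at (348,236), and the arm hides the dock.

```bash
cat > h.py <<'E'
from bench import sense, imaging, job, nets
import cv2, numpy as np
from scipy.spatial.transform import Rotation as Ro
def pose():
    s=sense(); w,x,y,z=s["tcp_rot"]; return np.array(s["tcp_pos"]),Ro.from_quat([x,y,z,w]),s
def down(yaw,tilt=0):  # tool x along yaw (deg), tilt: tool-x end lowered (deg)
    return Ro.from_euler('z',yaw,degrees=True)*Ro.from_euler('y',tilt,degrees=True)*Ro.from_euler('x',180,degrees=True)
def plan(p,yaw,tilt=0):  # turn first, then shift
    p0,R0,s=pose(); Rt=down(yaw,tilt)
    print("t",s["clock"],"turn deg (tool)",np.round((R0.inv()*Rt).as_rotvec(degrees=True),2),"then shift cm",np.round(Rt.inv().apply(np.array(p)-p0)*100,2),"| shift first",np.round(R0.inv().apply(np.array(p)-p0)*100,2))
def wcam():
    p,R,s=pose(); T=np.eye(4);T[:3,:3]=R.as_matrix();T[:3,3]=p
    c=imaging.camera_info("wrist"); return T@c["T_tool_cam"],c["camera_matrix"]
def cloud(d,T,K):
    v,u=np.mgrid[0:d.shape[0],0:d.shape[1]]
    P=np.stack([(u-K[0,2])/K[0,0]*d,(v-K[1,2])/K[1,1]*d,d],-1)
    return P@T[:3,:3].T+T[:3,3]
E
python3 - <<'E'
from h import *
c=imaging.camera_info("wrist");print(np.round(c["T_tool_cam"],3).tolist(),np.round(c["camera_matrix"]).tolist())
plan([.475,-.268,.22],-30)
for q in ("tube_rack","tip_box","lab_timer","beaker_50","bottle_regen","pipette_1000"):
    r=nets.pinpoint("top",q); print(q,[(np.round(x["at"],3).tolist(),round(x["conf"],2)) for x in r[:1]])
E
```

```text
[[0.001, -0.969, -0.245, 0.068], [1.0, 0.0, 0.001, 0.0], [-0.0, -0.245, 0.969, -0.171], [0.0, 0.0, 0.0, 1.0]] [[298.0, 0.0, 277.0], [0.0, 298.0, 208.0], [0.0, 0.0, 1.0]]
t 0.8 turn deg (tool) [ 0.   -0.   47.41] then shift cm [ 12.21 -39.46  -0.54] | shift first [ 37.31 -17.72  -0.54]
tube_rack []
tip_box [([0.62, -0.437, -0.001], 0.87)]
lab_timer [([0.694, 0.309, -0.001], 0.7)]
beaker_50 [([0.616, 0.349, -0.0], 0.53)]
bottle_regen [([0.691, 0.309, 0.001], 0.56)]
pipette_1000 [([0.469, 0.314, 0.0], 0.62)]
```

>>> send_rows(
  series=[
    {"wz":7.9},
    {"wz":7.9},
    {"wz":7.9},
    {"wz":7.9},
    {"wz":7.9},
    {"wz":7.9},
  ],
)

```text
invalid input
```

>>> send_rows(
  series=[
    {"dx":1.22,"dy":-3.95},
    {"dx":1.22,"dy":-3.95},
    {"dx":1.22,"dy":-3.95},
    {"dx":1.22,"dy":-3.95},
    {"dx":1.22,"dy":-3.95},
    {"dx":1.22,"dy":-3.95},
    {"dx":1.22,"dy":-3.95},
    {"dx":1.22,"dy":-3.95},
    {"dx":1.22,"dy":-3.95},
    {"dx":1.22,"dy":-3.95},
    {},
  ],
)

```text
invalid input
```

```bash
python3 - <<'E'
from h import *
T,K=wcam(); im,d=imaging.snapshot("wrist"); cv2.imwrite("pics/w1.png",im[:,:,::-1])
for q in ("cassette","contact_edge"): 
    r=nets.pinpoint("wrist",q); print(q,[(np.round(x["at"],4).tolist(),round(x["conf"],2)) for x in r[:2]])
m=nets.outline_of("wrist","cassette")[0]["mask"]; C=cloud(d,T,K); np.savez("w1.npz",im=im,d=d,m=m,C=C)
ok=m&(d>0)
for n,lo,hi in(("plate",.004,.013),("rib",.030,.042)):
    P=C[ok&(C[...,2]>lo)&(C[...,2]<hi)]; r=cv2.minAreaRect((P[:,:2]*1000).astype(np.float32)); print(n,len(P),r,np.median(P[:,2]))
p,R,s=pose();print(p,s["clock"],s["force"])
E
```

```text
cassette []
contact_edge []Traceback (most recent call last):
  File "<stdin>", line 5, in <module>
IndexError: list index out of range
```

View pics/w1.png

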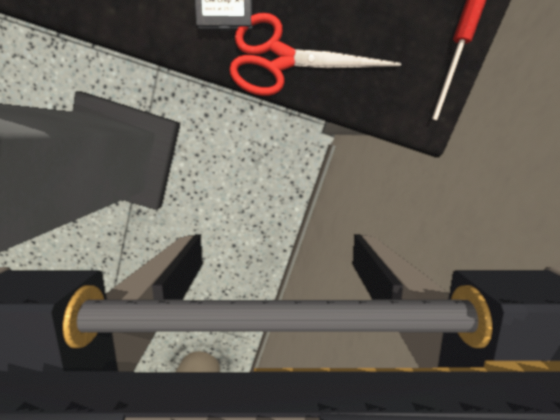

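The move was refused, so the arm is still at its start and the wrist view shows only scissors, screwdriver and floor, with the fingertips near (190,250) and (365,250). I'll retry with every field filled in.

>>> send_rows(
  series=[
    {"dx":0,"dy":0,"dz":0,"wx":0,"wy":0,"wz":7.9,"hand":0},
    {"dx":0,"dy":0,"dz":0,"wx":0,"wy":0,"wz":7.9,"hand":0},
    {"dx":0,"dy":0,"dz":0,"wx":0,"wy":0,"wz":7.9,"hand":0},
    {"dx":0,"dy":0,"dz":0,"wx":0,"wy":0,"wz":7.9,"hand":0},
    {"dx":0,"dy":0,"dz":0,"wx":0,"wy":0,"wz":7.9,"hand":0},
    {"dx":0,"dy":0,"dz":0,"wx":0,"wy":0,"wz":7.9,"hand":0},
  ],
  grip_force=30,
)

```text
clock: 1.9
tcp_pos: [0.172, -0.5487, 0.2146]
tcp_rot: [-0.0, 0.965, -0.262, -0.0]
force: [0.1, -0.1, 0.8]
width: 0.0916
```

>>> send_rows(
  series=[
    {"dx":1.22,"dy":-3.95,"hand":0},
    {"dx":1.22,"dy":-3.95,"hand":0},
    {"dx":1.22,"dy":-3.95,"hand":0},
    {"dx":1.22,"dy":-3.95,"hand":0},
    {"dx":1.22,"dy":-3.95,"hand":0},
    {"dx":1.22,"dy":-3.95,"hand":0},
    {"dx":1.22,"dy":-3.95,"hand":0},
    {"dx":1.22,"dy":-3.95,"hand":0},
    {"dx":1.22,"dy":-3.95,"hand":0},
    {"dx":1.22,"dy":-3.95,"hand":0},
    {"hand":0},
  ],
  grip_force=30,
)

```text
invalid input
```

>>> send_rows(
  series=[
    {"dx":1.22,"dy":-3.95,"dz":0,"wx":0,"wy":0,"wz":0,"hand":0},
    {"dx":1.22,"dy":-3.95,"dz":0,"wx":0,"wy":0,"wz":0,"hand":0},
    {"dx":1.22,"dy":-3.95,"dz":0,"wx":0,"wy":0,"wz":0,"hand":0},
    {"dx":1.22,"dy":-3.95,"dz":0,"wx":0,"wy":0,"wz":0,"hand":0},
    {"dx":1.22,"dy":-3.95,"dz":0,"wx":0,"wy":0,"wz":0,"hand":0},
    {"dx":1.22,"dy":-3.95,"dz":0,"wx":0,"wy":0,"wz":0,"hand":0},
    {"dx":1.22,"dy":-3.95,"dz":0,"wx":0,"wy":0,"wz":0,"hand":0},
    {"dx":1.22,"dy":-3.95,"dz":0,"wx":0,"wy":0,"wz":0,"hand":0},
    {"dx":1.22,"dy":-3.95,"dz":0,"wx":0,"wy":0,"wz":0,"hand":0},
    {"dx":1.22,"dy":-3.95,"dz":0,"wx":0,"wy":0,"wz":0,"hand":0},
    {"dx":0,"dy":0,"dz":0,"wx":0,"wy":0,"wz":0,"hand":0},
  ],
)

```text
clock: 3.0
tcp_pos: [0.4777, -0.2642, 0.2147]
tcp_rot: [-0.001, 0.967, -0.256, 0.0]
force: [-1.1, -1.0, 0.4]
width: 0.092
```

```bash
python3 - <<'E'
from h import *
T,K=wcam(); im,d=imaging.snapshot("wrist"); cv2.imwrite("pics/w2.png",im[:,:,::-1])
for q in ("cassette","contact_edge"): 
    r=nets.pinpoint("wrist",q); print(q,[(np.round(x["at"],4).tolist(),round(x["conf"],2)) for x in r[:2]])
m=nets.outline_of("wrist","cassette"); C=cloud(d,T,K)
p,R,s=pose();print(p,s["clock"],s["force"])
m=m[0]["mask"]; np.savez("w2.npz",im=im,d=d,m=m,C=C)
ok=m&(d>0)
for n,lo,hi in(("plate",.004,.013),("rib",.030,.042)):
    P=C[ok&(C[...,2]>lo)&(C[...,2]<hi)]; r=cv2.minAreaRect((P[:,:2]*1000).astype(np.float32)); print(n,len(P),r,np.median(P[:,2]))
E
```

```text
cassette [([0.4763, -0.2673, 0.0017], 0.78)]
contact_edge [([0.5312, -0.2915, 0.0047], 0.78)]
[ 0.47448079 -0.26828846  0.2145734 ] 3.2 [-0.60978046 -0.6023506  -0.06273633]
plate 5284 ((474.8889465332031, -270.7205505371094), (80.13047790527344, 119.92183685302734), 68.37023162841797) 0.009417416726187955
rib 397 ((461.3269958496094, -265.3443603515625), (11.89900016784668, 49.36250305175781), 68.34607696533203) 0.03710847333013906
```

View pics/w2.png

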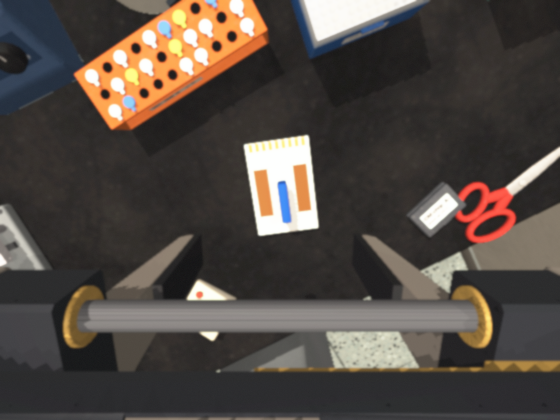

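The wrist view shows the cassette upright in frame, from (245,140) to (318,235), with its brass contacts at the top edge and its rib at (285,202). The depth fit gives a 120×80 plate at a yaw of about -21.6°. I'll measure once more now the arm has settled, then plan the grasp.

```bash
cat >> h.py <<'E'
def cassette(cam="wrist"):
    T,K=wcam(); im,d=imaging.snapshot("wrist"); m=nets.outline_of("wrist","cassette")[0]["mask"]; C=cloud(d,T,K); ok=m&(d>0)
    for n,lo,hi in(("plate",.004,.013),("rib",.030,.042)):
        P=C[ok&(C[...,2]>lo)&(C[...,2]<hi)]; r=cv2.minAreaRect((P[:,:2]*1000).astype(np.float32)); print(n,np.round(r[0],1),np.round(r[1],1),round(r[2],2))
E
python3 - <<'E'
from h import *
cassette()
plan([.461,-.2652,.0115],-21.6)
E
```

```text
plate [ 474.9 -270.8] [ 80.  119.7] 68.3
rib [ 461.1 -265.3] [12.  49.7] 68.27
t 3.3 turn deg (tool) [ 0.01  0.01 -8.5 ] then shift cm [-1.36  0.18 20.31] | shift first [-1.32  0.37 20.31]
```

>>> send_rows(
  series=[
    {"dx":-0.65,"dy":0.1,"dz":2.5,"wx":0,"wy":0,"wz":-4.3,"hand":0.5},
    {"dx":-0.71,"dy":0.13,"dz":2.5,"wx":0,"wy":0,"wz":-4.2,"hand":0.5},
    {"dx":0,"dy":0,"dz":3.5,"wx":0,"wy":0,"wz":0,"hand":0.5},
    {"dx":0,"dy":0,"dz":3.5,"wx":0,"wy":0,"wz":0,"hand":0.5},
    {"dx":0,"dy":0,"dz":3.5,"wx":0,"wy":0,"wz":0,"hand":0.5},
    {"dx":0,"dy":0,"dz":2.8,"wx":0,"wy":0,"wz":0,"hand":0.5},
    {"dx":0,"dy":0,"dz":1.0,"wx":0,"wy":0,"wz":0,"hand":0.5},
    {"dx":0,"dy":0,"dz":0.5,"wx":0,"wy":0,"wz":0,"hand":0.5},
    {"dx":0,"dy":0,"dz":0.5,"wx":0,"wy":0,"wz":0,"hand":0.5},
    {"dx":0,"dy":0,"dz":0,"wx":0,"wy":0,"wz":0,"hand":0.5},
    {"dx":0,"dy":0,"dz":0,"wx":0,"wy":0,"wz":0,"hand":0.5},
  ],
)

```text
clock: 4.4
tcp_pos: [0.4628, -0.264, 0.0128]
tcp_rot: [0.001, 0.982, -0.186, 0.001]
force: [0.2, -0.4, 1.4]
width: 0.0462
```

```bash
python3 - <<'E'
from h import *
plan([.461,-.2652,.0115],-21.6); print(sense()["width"],sense()["force"])
E
```

```text
t 4.4 turn deg (tool) [ 0.04 -0.12  0.11] then shift cm [-0.12  0.18  0.13] | shift first [-0.12  0.18  0.13]
0.04616772777790016 [ 0.22403084 -0.36037941  1.39785385]
```

>>> send_rows(
  series=[
    {"dx":-0.05,"dy":0.1,"dz":0.05,"wx":0,"wy":0,"wz":0,"hand":0.5},
    {"dx":0,"dy":0,"dz":0,"wx":0,"wy":0,"wz":0,"hand":1},
    {"dx":0,"dy":0,"dz":0,"wx":0,"wy":0,"wz":0,"hand":1},
    {"dx":0,"dy":0,"dz":0,"wx":0,"wy":0,"wz":0,"hand":1},
    {"dx":0,"dy":0,"dz":0,"wx":0,"wy":0,"wz":0,"hand":1},
    {"dx":0,"dy":0,"dz":0,"wx":0,"wy":0,"wz":0,"hand":1},
    {"dx":0,"dy":0,"dz":0,"wx":0,"wy":0,"wz":0,"hand":1},
  ],
  grip_force=40,
)

```text
clock: 5.1
tcp_pos: [0.4612, -0.264, 0.0111]
tcp_rot: [0.0, 0.982, -0.186, -0.0]
force: [0.6, -0.7, 0.1]
width: 0.0115
```

```bash
python3 - <<'E'
from h import *
plan([.461,-.2652,.0115],-21.6); print(sense()["width"],sense()["force"])
p,R,s=pose(); print(p)
# lift then go to viewing pose before the dock
for y in (-7.6,):
    print(np.round(down(y).inv().apply(np.array([.44,.13,.20])-p-[0,0,.15])*100,2))
E
```

```text
t 5.1 turn deg (tool) [0.   0.   0.11] then shift cm [ 0.02  0.12 -0.04] | shift first [ 0.02  0.12 -0.04]
0.011482916681615546 [ 0.63735717 -0.70554227  0.09655489]
[ 0.4611967  -0.26402636  0.01112002]
[ -7.31 -38.78  -3.89]
```

```bash
python3 - <<'E'
from h import *
c=imaging.camera_info("top"); T,K=c["T"],c["camera_matrix"]; im,d=imaging.snapshot("top"); C=cloud(d,T,K)
np.savez("top.npz",im=im,d=d,C=C,T=T,K=K)
ok=(d>0)&(abs(C[...,0]-.54)<.16)&(abs(C[...,1]-.13)<.1)
for n,lo,hi in(("all",.008,.1),("bar",.034,.05),("knob",.066,.085)):
    P=C[ok&(C[...,2]>lo)&(C[...,2]<hi)]; r=cv2.minAreaRect((P[:,:2]*1000).astype(np.float32)); print(n,len(P),np.round(r[0],1),np.round(r[1],1),round(r[2],2),np.round(np.median(P,0),4))
print(K[0,0], np.percentile(C[ok][:,2],[5,25,50,75,95]))
E
```

```text
all 2843 [520.6 127.3] [279.  170.4] 7.42 [0.5487 0.1269 0.0154]
bar 535 [606.4 120.7] [101.7  57.8] 82.55 [0.5994 0.1182 0.041 ]
knob 159 [614.3 120.6] [37.  36.9] 5.71 [0.6146 0.1208 0.0722]
447.64001261833016 [-0.00417086 -0.00103998  0.00198008  0.01385806  0.04188196]
```

>>> send_rows(
  series=[
    {"dx":0,"dy":0,"dz":-1.0,"wx":0,"wy":0,"wz":0,"hand":1},
    {"dx":0,"dy":0,"dz":-2.5,"wx":0,"wy":0,"wz":0,"hand":1},
    {"dx":0,"dy":0,"dz":-4.0,"wx":0,"wy":0,"wz":0,"hand":1},
    {"dx":0,"dy":0,"dz":-4.0,"wx":0,"wy":0,"wz":0,"hand":1},
    {"dx":0,"dy":0,"dz":-4.0,"wx":0,"wy":0,"wz":-2,"hand":1},
    {"dx":0,"dy":0,"dz":-3.0,"wx":0,"wy":0,"wz":-4,"hand":1},
    {"dx":0,"dy":0,"dz":0,"wx":0,"wy":0,"wz":-4,"hand":1},
    {"dx":0,"dy":0,"dz":0,"wx":0,"wy":0,"wz":-4,"hand":1},
    {"dx":0,"dy":0,"dz":0,"wx":0,"wy":0,"wz":0,"hand":1},
  ],
)

```text
clock: 6.05
tcp_pos: [0.4611, -0.2639, 0.1967]
tcp_rot: [0.0, 0.998, -0.065, 0.0]
force: [-0.1, -0.5, -1.8]
width: 0.0116
```

```bash
python3 - <<'E'
from h import *
plan([.385,.150,.20],-7.45,-15)
plan([.385,.150,.20],-7.45,0)
E
```

```text
t 6.05 turn deg (tool) [ 0.02 14.98 -0.03] then shift cm [-12.39 -40.05  -3.66] | shift first [-12.94 -40.04  -0.34]
t 6.05 turn deg (tool) [ 0.01 -0.02 -0.03] then shift cm [-12.91 -40.05  -0.33] | shift first [-12.94 -40.04  -0.34]
```

>>> send_rows(
  series=[
    {"dx":-1.3,"dy":-4.0,"dz":-0.3,"wx":0,"wy":0,"wz":0,"hand":1},
    {"dx":-1.3,"dy":-4.0,"dz":0,"wx":0,"wy":0,"wz":0,"hand":1},
    {"dx":-1.3,"dy":-4.0,"dz":0,"wx":0,"wy":0,"wz":0,"hand":1},
    {"dx":-1.3,"dy":-4.0,"dz":0,"wx":0,"wy":0,"wz":0,"hand":1},
    {"dx":-1.3,"dy":-4.0,"dz":0,"wx":0,"wy":0,"wz":0,"hand":1},
    {"dx":-1.3,"dy":-4.0,"dz":0,"wx":0,"wy":0,"wz":0,"hand":1},
    {"dx":-1.3,"dy":-4.0,"dz":0,"wx":0,"wy":0,"wz":0,"hand":1},
    {"dx":-1.3,"dy":-4.0,"dz":0,"wx":0,"wy":0,"wz":0,"hand":1},
    {"dx":-1.3,"dy":-4.0,"dz":0,"wx":0,"wy":0,"wz":0,"hand":1},
    {"dx":-1.2,"dy":-4.0,"dz":0,"wx":0,"wy":0,"wz":0,"hand":1},
    {"dx":0,"dy":0,"dz":0,"wx":0,"wy":7.5,"wz":0,"hand":1},
    {"dx":0,"dy":0,"dz":0,"wx":0,"wy":7.5,"wz":0,"hand":1},
  ],
)

```text
clock: 7.25
tcp_pos: [0.3856, 0.1503, 0.1989]
tcp_rot: [0.008, 0.989, -0.065, 0.132]
force: [0.2, -0.2, -1.0]
width: 0.0115
```

>>> send_rows(
  series=[
    {"dx":0,"dy":0,"dz":0,"wx":0,"wy":0,"wz":0,"hand":1},
    {"dx":0,"dy":0,"dz":0,"wx":0,"wy":0,"wz":0,"hand":1},
    {"dx":0,"dy":0,"dz":0,"wx":0,"wy":0,"wz":0,"hand":1},
  ],
)

```text
clock: 7.55
tcp_pos: [0.3865, 0.1491, 0.2]
tcp_rot: [0.008, 0.989, -0.066, 0.13]
force: [0.1, -0.3, -0.3]
width: 0.0121
```

```bash
python3 - <<'E'
from h import *
T,K=wcam(); im,d=imaging.snapshot("wrist"); cv2.imwrite("pics/w3.png",im[:,:,::-1]); C=cloud(d,T,K)
p,R,s=pose(); print(p,s["clock"])
np.savez("w3.npz",im=im,d=d,C=C,T=T,K=K,p=p,R=R.as_matrix())
for q in ("dock","stage_centre","front_wall","slot_mouth","thumbscrew_top"):
    r=nets.pinpoint("wrist",q); print(q,[(np.round(x["at"],4).tolist(),round(x["conf"],2)) for x in r[:1]])
ok=(d>0)&(abs(C[...,0]-.54)<.16)&(abs(C[...,1]-.13)<.09)
for n,lo,hi in(("bar",.034,.05),("knob",.069,.080)):
    P=C[ok&(C[...,2]>lo)&(C[...,2]<hi)]; r=cv2.minAreaRect((P[:,:2]*1000).astype(np.float32)); print(n,len(P),np.round(r[0],1),np.round(r[1],1),round(r[2],2),np.round(np.median(P,0),4))
E
```

```text
[0.38662999 0.14900593 0.19997415] 7.6
dock [([0.5235, 0.1293, 0.004], 0.97)]
stage_centre [([0.5287, 0.1291, 0.0117], 0.64)]
front_wall [([0.4681, 0.3115, -0.0018], 0.65)]
slot_mouth [([0.5753, 0.1231, 0.0156], 0.85)]
thumbscrew_top [([0.6112, 0.1174, 0.0739], 0.93)]
bar 3473 [601.8 119.6] [100.   58.6] 82.16 [0.5933 0.1216 0.0422]
knob 1161 [610.  118.6] [40.4 39.6] 57.66 [0.6086 0.1191 0.074 ]
```

View pics/w3.png

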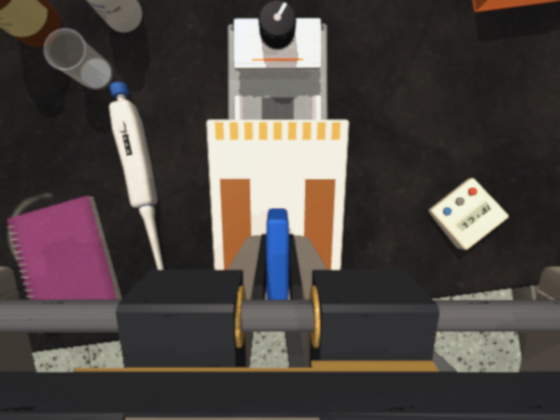

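The wrist view shows the cassette in hand, with its contact edge at row 122 from x=208 to 348. Beyond it lie the dock, the bar at (278,45) and the knob at (277,22). I'll measure the cassette in the same frame so that the camera's calibration error cancels.

```bash
python3 - <<'E'
from h import *
z=np.load("w3.npz"); C=z["C"]; d=z["d"]; im=z["im"]
t=(C-z["p"])@z["R"]*1000   # tool frame mm
ok=(d>0)&(abs(t[...,2]-3)<6)&(t[...,0]>20)&(abs(t[...,1])<60)
P=t[ok]; print("plate z",np.median(P[:,2]))
for a,b in((20,30),(30,40),(40,50),(50,60),(60,70)):
    q=P[(P[:,0]>a)&(P[:,0]<b)]; print(a,np.round([q[:,1].min(),q[:,1].max(),np.median(q[:,2])],1))
for a,b in((-38,-20),(-10,10),(20,38)):
    q=P[(P[:,1]>a)&(P[:,1]<b)]; print("edge x",np.round([q[:,0].max()],1))
# dock: frame guess from bar, profile along dock x
yaw=np.deg2rad(-7.84); u=np.array([np.cos(yaw),np.sin(yaw)]); v=np.array([-u[1],u[0]])
o=np.array([.6018,.1196])-.0775*u; print("origin bar",o,"knob",np.array([.6100,.1186])-.086*u)
q=(C[...,:2]-o)*1000; X=q@u; Y=q@v; Z=C[...,2]*1000
g=(d>0)&(Z<60)
for x in range(20,62,4):
    s=g&(abs(X-x)<2); 
    print(x,[ (y,int(np.median(Z[s&(abs(Y-y)<2)])) if (s&(abs(Y-y)<2)).sum()>2 else None) for y in (-60,-54,-50,-46,-40,-20,0,20,40,46,50,54,60)])
E
```

```text
plate z 1.539747206658488
20 [-39.4  40.4   1.4]
30 [-39.7  40.6   1.5]
40 [-39.6  40.5   1.6]
50 [-39.5  40.6   1.6]
60 [-39.5  40.8   1.5]
edge x [75.3]
edge x [75.4]
edge x [75.4]
origin bar [0.5250244  0.13017156] knob [0.52480385 0.13033102]
20 [(-60, 15), (-54, 16), (-50, 21), (-46, 20), (-40, 15), (-20, 15), (0, 15), (20, 15), (40, 14), (46, 20), (50, 20), (54, 15), (60, 15)]
24 [(-60, 14), (-54, 15), (-50, 20), (-46, 20), (-40, 15), (-20, 15), (0, 15), (20, 14), (40, 15), (46, 20), (50, 20), (54, 15), (60, 14)]
28 [(-60, 14), (-54, 15), (-50, 15), (-46, 14), (-40, 15), (-20, 14), (0, 15), (20, 14), (40, 14), (46, 15), (50, 15), (54, 15), (60, 14)]
32 [(-60, 14), (-54, 15), (-50, 15), (-46, 15), (-40, 14), (-20, 15), (0, 15), (20, 14), (40, 15), (46, 14), (50, 15), (54, 15), (60, 14)]
36 [(-60, 14), (-54, 15), (-50, 15), (-46, 15), (-40, 15), (-20, 15), (0, 15), (20, 14), (40, 15), (46, 14), (50, 15), (54, 15), (60, 14)]
40 [(-60, 14), (-54, 15), (-50, 15), (-46, 15), (-40, 15), (-20, 15), (0, 15), (20, 15), (40, 14), (46, 15), (50, 15), (54, 15), (60, 14)]
44 [(-60, 15), (-54, 14), (-50, 14), (-46, 15), (-40, 14), (-20, 15), (0, 15), (20, 15), (40, 14), (46, 15), (50, 14), (54, 14), (60, 14)]
48 [(-60, 15), (-54, 15), (-50, 14), (-46, 16), (-40, 15), (-20, 15), (0, 35), (20, 34), (40, 35), (46, 35), (50, 15), (54, 14), (60, 14)]
52 [(-60, 14), (-54, 15), (-50, 15), (-46, 37), (-40, 25), (-20, 38), (0, 40), (20, 16), (40, 41), (46, 28), (50, 15), (54, 15), (60, 14)]
56 [(-60, 14), (-54, 15), (-50, 15), (-46, 40), (-40, 16), (-20, 15), (0, 41), (20, 41), (40, 41), (46, 28), (50, 15), (54, 15), (60, 14)]
60 [(-60, 14), (-54, 15), (-50, 41), (-46, 42), (-40, 41), (-20, 42), (0, 42), (20, 42), (40, 42), (46, 42), (50, 42), (54, 14), (60, 14)]
```

```bash
cat >> h.py <<'E'
O=np.array([.5252,.1310]); YAW=-7.7
def dplan(X,Z,tilt,Y=0):  # TCP in dock frame, mm
    a=np.deg2rad(YAW); plan([O[0]+(X*np.cos(a)-Y*np.sin(a))/1000,O[1]+(X*np.sin(a)+Y*np.cos(a))/1000,Z/1000],YAW,tilt)
def where():
    p,R,s=pose(); a=np.deg2rad(YAW); q=p[:2]-O; f=R.as_matrix()[:,0]
    print("t",round(s["clock"],2),"dock XYZ",np.round([1000*(q[0]*np.cos(a)+q[1]*np.sin(a)),1000*(-q[0]*np.sin(a)+q[1]*np.cos(a)),1000*p[2]],1),"yaw",np.round(np.degrees(np.arctan2(f[1],f[0])),2),"tilt",np.round(-np.degrees(np.arcsin(f[2])),2),"F dock",np.round([s["force"][0]*np.cos(a)+s["force"][1]*np.sin(a),-s["force"][0]*np.sin(a)+s["force"][1]*np.cos(a),s["force"][2]],1),"w",round(s["width"],4))
E
python3 - <<'E'
from h import *
where(); dplan(-33.4,80,12)
E
```

```text
t 7.85 dock XYZ [-140.5   -0.7  199.2] yaw -7.54 tilt -14.96 F dock [ 0.3 -0.1 -2.1] w 0.012
t 7.85 turn deg (tool) [ -0.   -26.96   0.16] then shift cm [12.95 -0.07  9.43] | shift first [ 7.27 -0.04 14.28]
```

>>> send_rows(
  series=[
    {"dx":0,"dy":0,"dz":0,"wx":0,"wy":-6.75,"wz":0,"hand":1},
    {"dx":0,"dy":0,"dz":0,"wx":0,"wy":-6.75,"wz":0,"hand":1},
    {"dx":0,"dy":0,"dz":0,"wx":0,"wy":-6.75,"wz":0,"hand":1},
    {"dx":0,"dy":0,"dz":0,"wx":0,"wy":-6.75,"wz":0.15,"hand":1},
    {"dx":2.6,"dy":0,"dz":1.9,"wx":0,"wy":0,"wz":0,"hand":1},
    {"dx":2.6,"dy":0,"dz":1.9,"wx":0,"wy":0,"wz":0,"hand":1},
    {"dx":2.6,"dy":0,"dz":1.9,"wx":0,"wy":0,"wz":0,"hand":1},
    {"dx":2.6,"dy":-0.07,"dz":1.9,"wx":0,"wy":0,"wz":0,"hand":1},
    {"dx":2.5,"dy":0,"dz":1.8,"wx":0,"wy":0,"wz":0,"hand":1},
    {"dx":0,"dy":0,"dz":0,"wx":0,"wy":0,"wz":0,"hand":1},
    {"dx":0,"dy":0,"dz":0,"wx":0,"wy":0,"wz":0,"hand":1},
    {"dx":0,"dy":0,"dz":0,"wx":0,"wy":0,"wz":0,"hand":1},
  ],
)

```text
clock: 9.05
tcp_pos: [0.4915, 0.1361, 0.0815]
tcp_rot: [-0.007, 0.992, -0.066, -0.104]
force: [-0.5, 0.4, -1.2]
width: 0.0115
```

```bash
python3 - <<'E'
from h import *
where(); T,K=wcam(); im,d=imaging.snapshot("wrist"); p,R,s=pose(); C=cloud(d,T,K); cv2.imwrite("pics/w4.png",im[:,:,::-1])
ok=(d>0)&(abs(C[...,0]-.54)<.16)&(abs(C[...,1]-.13)<.09)
P=C[ok&(C[...,2]>.069)&(C[...,2]<.080)]; r=cv2.minAreaRect((P[:,:2]*1000).astype(np.float32)); print("knob",len(P),np.round(r[0],1),np.round(r[1],1))
t=(C-p)@R.as_matrix()*1000
Q=t[(d>0)&(abs(t[...,2]-2)<4)&(t[...,0]>40)&(t[...,0]<85)&(abs(t[...,1])<60)]; print("edge",Q[:,0].max(),Q[:,1].min(),Q[:,1].max(),np.median(Q[:,2]))
a=np.deg2rad(YAW);u=np.array([np.cos(a),np.sin(a)]);v=np.array([-u[1],u[0]])
q=(C[...,:2]-O)*1000;X=q@u;Y=q@v;Z=C[...,2]*1000
g=(d>0)&(Z>36)&(Z<48)&(X>30)&(X<115)&(abs(Y)<70); print("bar x",X[g].min(),X[g].max(),"y",Y[g].min(),Y[g].max())
for x0 in(55,70,85,100):
    h=g&(abs(X-x0)<5)
    if h.sum()>5: print(x0,Y[h].min(),Y[h].max(),np.median(Z[h]))
dplan(-31.4,42.0,12)
E
```

```text
t 9.05 dock XYZ [-34.1   0.5  81.5] yaw -7.63 tilt 11.92 F dock [-0.6  0.4 -1.2] w 0.0115
knob 14410 [550.8 127.9] [ 80.6 134.9]
edge 74.84781764435682 -39.46334035561419 40.783542670915345 2.223433843340769
bar x 49.55879720944133 97.95336145688248 y -51.05268073315736 49.778987169201024
55 -51.05268073315736 49.33491212648693 42.39393555822062
70 -50.542767899510395 49.778987169201024 42.52040614411384
85 -50.63182979000837 49.52545384598347 42.47867359436209
100 -50.248080140874826 49.7243616052907 42.37216386803958
t 9.1 turn deg (tool) [ 0.01 -0.12  0.07] then shift cm [1.08 0.06 3.83] | shift first [1.07 0.06 3.84]
```

View pics/w4.png

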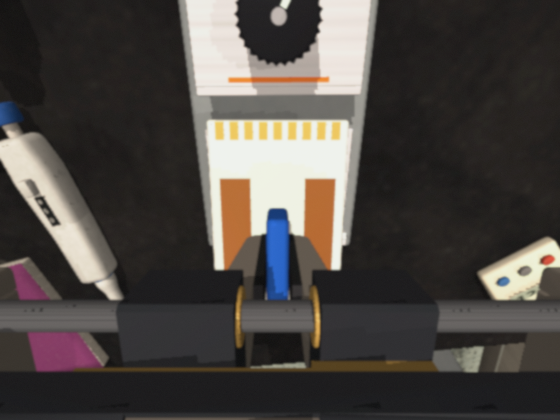

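The cassette's contact edge (row 122) sits squarely in front of the bar (front edge at row 95). Cassette and bar show the same 0.65 mm sideways bias, so they are aligned. Next I lower the cassette to the slot mouth.

>>> send_rows(
  series=[
    {"dx":0.3,"dy":0.06,"dz":1.1,"wx":0,"wy":0,"wz":0,"hand":1},
    {"dx":0.3,"dy":0,"dz":1.1,"wx":0,"wy":0,"wz":0,"hand":1},
    {"dx":0.27,"dy":0,"dz":1.0,"wx":0,"wy":0,"wz":0,"hand":1},
    {"dx":0.2,"dy":0,"dz":0.63,"wx":0,"wy":0,"wz":0,"hand":1},
    {"dx":0,"dy":0,"dz":0,"wx":0,"wy":0,"wz":0,"hand":1},
    {"dx":0,"dy":0,"dz":0,"wx":0,"wy":0,"wz":0,"hand":1},
  ],
)

```text
clock: 9.7
tcp_pos: [0.4938, 0.1349, 0.0405]
tcp_rot: [-0.007, 0.992, -0.066, -0.104]
force: [0.7, -0.9, -0.9]
width: 0.0121
```

```bash
python3 - <<'E'
from h import *
where(); dplan(-15.4,41.7,12)
E
```

```text
t 9.7 dock XYZ [-31.7  -0.3  40.5] yaw -7.65 tilt 11.99 F dock [ 0.9 -0.8 -0.9] w 0.0121
t 9.7 turn deg (tool) [ 0.03 -0.01  0.05] then shift cm [ 1.57 -0.03 -0.46] | shift first [ 1.57 -0.03 -0.46]
```

>>> send_rows(
  series=[
    {"dx":0.4,"dy":0,"dz":-0.16,"wx":0,"wy":0,"wz":0,"hand":1},
    {"dx":0.4,"dy":0,"dz":-0.1,"wx":0,"wy":0,"wz":0,"hand":1},
    {"dx":0.4,"dy":0,"dz":-0.1,"wx":0,"wy":0,"wz":0,"hand":1},
    {"dx":0.37,"dy":0,"dz":-0.1,"wx":0,"wy":0,"wz":0,"hand":1},
    {"dx":0,"dy":0,"dz":0,"wx":0,"wy":0,"wz":0,"hand":1},
    {"dx":0,"dy":0,"dz":0,"wx":0,"wy":0,"wz":0,"hand":1},
  ],
)

```text
clock: 10.3
tcp_pos: [0.5098, 0.1327, 0.0418]
tcp_rot: [-0.007, 0.992, -0.066, -0.104]
force: [-0.0, 0.5, -0.7]
width: 0.0116
```

```bash
python3 - <<'E'
from h import *
where(); dplan(-10.4,41,12)
E
```

```text
t 10.3 dock XYZ [-15.4  -0.3  41.8] yaw -7.65 tilt 12.01 F dock [-0.1  0.5 -0.7] w 0.0116
t 10.3 turn deg (tool) [0.03 0.01 0.05] then shift cm [ 0.51 -0.03 -0.02] | shift first [ 0.51 -0.03 -0.02]
```

>>> send_rows(
  series=[
    {"dx":0.15,"dy":0,"dz":-0.01,"wx":0,"wy":0,"wz":0,"hand":1},
    {"dx":0.15,"dy":0,"dz":-0.01,"wx":0,"wy":0,"wz":0,"hand":1},
    {"dx":0.1,"dy":0,"dz":-0.01,"wx":0,"wy":0,"wz":0,"hand":1},
    {"dx":0.1,"dy":0,"dz":0,"wx":0,"wy":0,"wz":0,"hand":1},
    {"dx":0.05,"dy":0,"dz":0,"wx":0,"wy":0,"wz":0,"hand":1},
    {"dx":0,"dy":0,"dz":0,"wx":0,"wy":0,"wz":0,"hand":1},
  ],
)

```text
clock: 10.9
tcp_pos: [0.5147, 0.1321, 0.041]
tcp_rot: [-0.007, 0.992, -0.066, -0.105]
force: [-2.7, 0.1, -0.2]
width: 0.0116
```

```bash
python3 - <<'E'
from h import *
where()
E
```

```text
t 10.9 dock XYZ [-10.5  -0.3  41. ] yaw -7.64 tilt 12.07 F dock [-2.7 -0.3 -0.2] w 0.0116
```

>>> send_rows(
  series=[
    {"dx":0.05,"dy":0,"dz":0,"wx":0,"wy":0,"wz":0,"hand":1},
    {"dx":0.05,"dy":0,"dz":0,"wx":0,"wy":0,"wz":0,"hand":1},
    {"dx":0,"dy":0,"dz":0,"wx":0,"wy":0,"wz":0,"hand":1},
  ],
)

```text
clock: 11.2
tcp_pos: [0.5148, 0.132, 0.0407]
tcp_rot: [-0.007, 0.992, -0.066, -0.106]
force: [-5.1, -0.5, 2.0]
width: 0.0115
```

```bash
python3 - <<'E'
from h import *
where()
E
```

```text
t 11.2 dock XYZ [-10.4  -0.4  40.7] yaw -7.63 tilt 12.19 F dock [-5.  -1.2  2. ] w 0.0115
```

The cassette is against the back stop: -5 N in x, and the extra 1 mm commanded moved the tool only 0.1 mm. I'll back off about 1.5 mm and straighten it, pivoting about the contact edge.

>>> send_rows(
  series=[
    {"dx":-0.24,"dy":0,"dz":0,"wx":0,"wy":0,"wz":0,"hand":1},
    {"dx":-0.024,"dy":0,"dz":0.198,"wx":0,"wy":1.5,"wz":0,"hand":1},
    {"dx":-0.024,"dy":0,"dz":0.198,"wx":0,"wy":1.5,"wz":0,"hand":1},
    {"dx":-0.024,"dy":0,"dz":0.198,"wx":0,"wy":1.5,"wz":0,"hand":1},
    {"dx":-0.024,"dy":0,"dz":0.198,"wx":0,"wy":1.5,"wz":0,"hand":1},
    {"dx":-0.024,"dy":0,"dz":0.198,"wx":0,"wy":1.5,"wz":0,"hand":1},
    {"dx":0,"dy":0,"dz":0,"wx":0,"wy":0,"wz":0,"hand":1},
    {"dx":0,"dy":0,"dz":0,"wx":0,"wy":0,"wz":0,"hand":1},
  ],
)

```text
clock: 12.0
tcp_pos: [0.5115, 0.1326, 0.032]
tcp_rot: [-0.002, 0.997, -0.067, -0.039]
force: [-1.2, -0.8, -1.8]
width: 0.0115
```

```bash
python3 - <<'E'
from h import *
where(); dplan(-15.7,25.6,0)
E
```

```text
t 12.0 dock XYZ [-13.7  -0.3  32. ] yaw -7.65 tilt 4.46 F dock [-1.1 -0.9 -1.8] w 0.0115
t 12.0 turn deg (tool) [0.01 4.46 0.05] then shift cm [-0.2  -0.03  0.64] | shift first [-0.15 -0.03  0.65]
```

>>> send_rows(
  series=[
    {"dx":-0.05,"dy":-0.02,"dz":0.21,"wx":0,"wy":1.5,"wz":0,"hand":1},
    {"dx":-0.05,"dy":0,"dz":0.21,"wx":0,"wy":1.5,"wz":0,"hand":1},
    {"dx":-0.05,"dy":0,"dz":0.21,"wx":0,"wy":1.46,"wz":0,"hand":1},
    {"dx":0,"dy":0,"dz":0.05,"wx":0,"wy":0,"wz":0,"hand":1},
    {"dx":0,"dy":0,"dz":0,"wx":0,"wy":0,"wz":0,"hand":1},
  ],
)

```text
clock: 12.5
tcp_pos: [0.5103, 0.133, 0.0258]
tcp_rot: [0.0, 0.998, -0.067, 0.0]
force: [-1.1, -0.7, 3.6]
width: 0.0119
```

```bash
python3 - <<'E'
from h import *
where()
E
```

```text
t 12.5 dock XYZ [-15.1  -0.1  25.8] yaw -7.65 tilt -0.01 F dock [-1.  -0.9  3.6] w 0.0119
```

>>> send_rows(
  series=[
    {"dx":0,"dy":0,"dz":0.06,"wx":0,"wy":0,"wz":0,"hand":1},
    {"dx":0,"dy":0,"dz":0,"wx":0,"wy":0,"wz":0,"hand":1},
    {"dx":0,"dy":0,"dz":0,"wx":0,"wy":0,"wz":0,"hand":0.7},
    {"dx":0,"dy":0,"dz":0,"wx":0,"wy":0,"wz":0,"hand":0.6},
    {"dx":0,"dy":0,"dz":0,"wx":0,"wy":0,"wz":0,"hand":0.6},
    {"dx":0,"dy":0,"dz":0,"wx":0,"wy":0,"wz":0,"hand":0.6},
  ],
)

```text
clock: 13.1
tcp_pos: [0.5092, 0.133, 0.0241]
tcp_rot: [0.0, 0.998, -0.067, -0.001]
force: [-0.1, -0.0, -0.8]
width: 0.0369
```

```bash
python3 - <<'E'
from h import *
where(); dplan(-60,150,0)
E
```

```text
t 13.1 dock XYZ [-16.1  -0.1  24.1] yaw -7.65 tilt 0.07 F dock [-0.1 -0.1 -0.8] w 0.0369
t 13.1 turn deg (tool) [0.02 0.07 0.05] then shift cm [-4.390e+00 -1.000e-02 -1.259e+01] | shift first [-4.400e+00 -1.000e-02 -1.258e+01]
```

Released. I'll raise the tool and step back to look at the seat.

>>> send_rows(
  series=[
    {"dx":0,"dy":0,"dz":-2.0,"wx":0,"wy":0,"wz":0,"hand":0.6},
    {"dx":0,"dy":0,"dz":-3.0,"wx":0,"wy":0,"wz":0,"hand":0.5},
    {"dx":0,"dy":0,"dz":-4.0,"wx":0,"wy":0,"wz":0,"hand":0.4},
    {"dx":-2.0,"dy":0,"dz":-4.0,"wx":0,"wy":0,"wz":0,"hand":0.3},
    {"dx":-2.4,"dy":0,"dz":-3.0,"wx":0,"wy":0,"wz":0,"hand":0.3},
    {"dx":0,"dy":0,"dz":0,"wx":0,"wy":0,"wz":0,"hand":0.3},
    {"dx":0,"dy":0,"dz":0,"wx":0,"wy":0,"wz":0,"hand":0.3},
    {"dx":0,"dy":0,"dz":0,"wx":0,"wy":0,"wz":0,"hand":0.3},
  ],
)

```text
clock: 13.9
tcp_pos: [0.4653, 0.1387, 0.1828]
tcp_rot: [0.0, 0.998, -0.067, -0.002]
force: [0.4, 0.0, -0.8]
width: 0.0643
```

```bash
cat > look.py <<'E'
from h import *
import sys
where(); T,K=wcam(); im,d=imaging.snapshot("wrist"); C=cloud(d,T,K); cv2.imwrite(sys.argv[1],im[:,:,::-1])
a=np.deg2rad(YAW);u=np.array([np.cos(a),np.sin(a)]);v=np.array([-u[1],u[0]])
q=(C[...,:2]-O)*1000;X=q@u;Y=q@v;Z=C[...,2]*1000; ok=d>0
for x in (-68,-64,-58,-50,-35,-15,0,20,35,45): print(x,[round(float(np.median(Z[s])),1) if (s:=ok&(abs(X-x)<1.5)&(abs(Y-y)<3)).sum()>3 else None for y in (-47,-35,-20,20,35,47)])
white=ok&(im.min(-1)>170)&(abs(X)<48)&(abs(Y)<46)&(Z>19)
r=cv2.minAreaRect(np.stack([X[white],Y[white]],-1).astype(np.float32)); print("white",np.round(r[0],1),np.round(r[1],1),round(r[2],2))
rib=ok&(Z>47)&(Z<56)&(abs(Y)<15)&(X<25)&(X>-60); r=cv2.minAreaRect(np.stack([X[rib],Y[rib]],-1).astype(np.float32)); print("rib",np.round(r[0],1),np.round(r[1],1),round(r[2],2),np.median(Z[rib]))
kn=ok&(Z>69)&(Z<80)&(X>50); r=cv2.minAreaRect(np.stack([X[kn],Y[kn]],-1).astype(np.float32)); print("knob",np.round(r[0],1),np.round(r[1],1)); 
b=ok&(Z>30)&(Z<48)&(X>45)&(X<110)&(abs(Y)<60); print("bar top",np.median(Z[b]),"x0",np.percentile(X[b],.5),"y",np.percentile(Y[b],[.5,99.5]))
P=np.stack([X,Y,Z],-1)[white]; A=np.c_[P[:,:2],np.ones(len(P))]; print("slope",np.linalg.lstsq(A,P[:,2],rcond=None)[0])
E
python3 look.py pics/w5.png
```

```text
t 13.9 dock XYZ [-60.4  -0.4 182.8] yaw -7.65 tilt 0.18 F dock [ 0.4  0.1 -0.8] w 0.0643
-68 [23.4, 254.6, 23.4, 23.3, 262.8, 23.6]
-64 [22.4, 259.5, 21.9, 21.7, 267.8, 21.8]
-58 [15.6, 266.1, 23.5, 22.9, 274.7, 15.2]
-50 [239.1, 240.8, 23.4, 23.5, 242.7, 240.4]
-35 [296.3, 289.7, 288.6, 288.4, 290.5, 296.1]
-15 [20.7, 23.7, 23.9, 23.4, 23.5, 21.4]
0 [20.1, 23.5, 23.6, 23.7, 23.4, 21.2]
20 [19.8, 23.4, 23.6, 23.6, 23.6, 20.8]
35 [15.0, 23.6, 23.3, 23.4, 23.1, 15.7]
45 [15.4, 23.1, 23.3, 23.1, 23.4, 15.1]
white [ 0.1 -0. ] [95.3 92. ] 0.04
rib [-14.3  -1.4] [11.2 48.9] 89.85 51.12146718026226
knob [107.7  89.5] [226.4  40.2]
bar top 42.393198461509684 x0 49.20812950665679 y [-50.26962099  48.78250165]
slope [ 1.13054288e-03 -9.12480508e-03  2.32693587e+01]
```

View pics/w5.png

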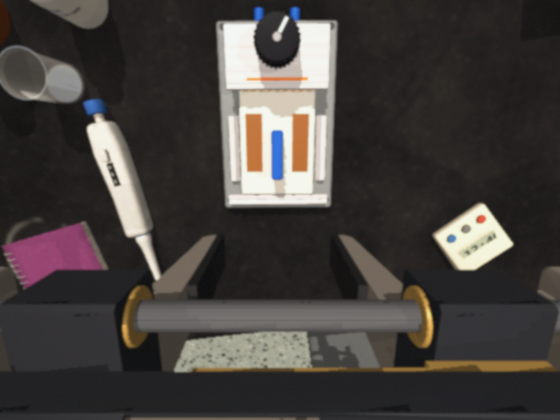

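The cassette lies flat inside the walls: its top reads a uniform 23.4 mm (the camera reads about 1.4 mm high), the rib is centred at dock x of about -14.5, and the knob is at px (277,38). Next I go above the knob and wind the wrist counter-clockwise for a long stroke.

>>> send_rows(
  series=[
    {"dx":3.65,"dy":0,"dz":0,"wx":0,"wy":0,"wz":0,"hand":0.3},
    {"dx":3.65,"dy":-0.04,"dz":0,"wx":0,"wy":-0.1,"wz":0,"hand":0.3},
    {"dx":3.65,"dy":0,"dz":0,"wx":0,"wy":0,"wz":0,"hand":0.3},
    {"dx":3.65,"dy":0,"dz":0,"wx":0,"wy":0,"wz":0,"hand":0.3},
    {"dx":0,"dy":0,"dz":0,"wx":0,"wy":0,"wz":-8.4,"hand":0.3},
    {"dx":0,"dy":0,"dz":0,"wx":0,"wy":0,"wz":-8.4,"hand":0.3},
    {"dx":0,"dy":0,"dz":0,"wx":0,"wy":0,"wz":-8.4,"hand":0.3},
    {"dx":0,"dy":0,"dz":0,"wx":0,"wy":0,"wz":-8.4,"hand":0.3},
    {"dx":0,"dy":0,"dz":0,"wx":0,"wy":0,"wz":-8.4,"hand":0.3},
    {"dx":0,"dy":0,"dz":0,"wx":0,"wy":0,"wz":-8.4,"hand":0.3},
    {"dx":0,"dy":0,"dz":0,"wx":0,"wy":0,"wz":-8.4,"hand":0.3},
    {"dx":0,"dy":0,"dz":0,"wx":0,"wy":0,"wz":-8.4,"hand":0.3},
  ],
)

```text
clock: 15.15
tcp_pos: [0.6101, 0.1196, 0.1818]
tcp_rot: [-0.001, 0.867, 0.499, -0.003]
force: [0.1, -1.0, 0.5]
width: 0.0643
```

```bash
python3 - <<'E'
from h import *
where(); print(np.degrees(sense()["joint_positions"]))
E
```

```text
t 15.15 dock XYZ [8.560e+01 1.000e-01 1.818e+02] yaw 59.89 tilt 0.18 F dock [ 0.2 -1.   0.5] w 0.0643
[-2.23873869e-02  1.75801625e+01  8.52561250e+01 -4.74856670e-03
  7.75151481e+01  3.00928247e+01]
```

>>> send_rows(
  series=[
    {"dx":0,"dy":0,"dz":0,"wx":0,"wy":0,"wz":-8.3,"hand":0.3},
    {"dx":0,"dy":0,"dz":0,"wx":0,"wy":0,"wz":-8.3,"hand":0.3},
    {"dx":0,"dy":0,"dz":0,"wx":0,"wy":0,"wz":-8.3,"hand":0.3},
    {"dx":0,"dy":0,"dz":0,"wx":0,"wy":0,"wz":-8.3,"hand":0.3},
    {"dx":0,"dy":0,"dz":0,"wx":0,"wy":0,"wz":-8.3,"hand":0.3},
    {"dx":0,"dy":0,"dz":0,"wx":0,"wy":0,"wz":-8.3,"hand":0.3},
    {"dx":0,"dy":0,"dz":0,"wx":0,"wy":0,"wz":-8.3,"hand":0.3},
    {"dx":0,"dy":0,"dz":0,"wx":0,"wy":0,"wz":-8.3,"hand":0.3},
    {"dx":0,"dy":0,"dz":0,"wx":0,"wy":0,"wz":-8.3,"hand":0.3},
    {"dx":0,"dy":0,"dz":0,"wx":0,"wy":0,"wz":-8.3,"hand":0.3},
    {"dx":0,"dy":0,"dz":0,"wx":0,"wy":0,"wz":-8.3,"hand":0.3},
    {"dx":0,"dy":0,"dz":0,"wx":0,"wy":0,"wz":-8.3,"hand":0.3},
  ],
)

```text
clock: 16.35
tcp_pos: [0.6101, 0.1196, 0.1818]
tcp_rot: [-0.003, 0.178, 0.984, -0.001]
force: [-0.3, 0.6, 0.8]
width: 0.0643
```

>>> send_rows(
  series=[
    {"dx":0,"dy":0,"dz":0,"wx":0,"wy":0,"wz":-8.3,"hand":0.3},
    {"dx":0,"dy":0,"dz":0,"wx":0,"wy":0,"wz":-8.3,"hand":0.3},
    {"dx":0,"dy":0,"dz":0,"wx":0,"wy":0,"wz":-8.3,"hand":0.3},
    {"dx":0,"dy":0,"dz":0,"wx":0,"wy":0,"wz":-8.3,"hand":0.3},
    {"dx":0,"dy":0,"dz":0,"wx":0,"wy":0,"wz":-8.3,"hand":0.3},
    {"dx":0,"dy":0,"dz":0,"wx":0,"wy":0,"wz":-8.3,"hand":0.3},
    {"dx":0,"dy":0,"dz":0,"wx":0,"wy":0,"wz":-8.3,"hand":0.3},
    {"dx":0,"dy":0,"dz":0,"wx":0,"wy":0,"wz":-8.3,"hand":0.3},
    {"dx":0,"dy":0,"dz":0,"wx":0,"wy":0,"wz":-8.3,"hand":0.3},
    {"dx":0,"dy":0,"dz":0,"wx":0,"wy":0,"wz":-8.3,"hand":0.3},
    {"dx":0,"dy":0,"dz":0,"wx":0,"wy":0,"wz":-8.3,"hand":0.3},
    {"dx":0,"dy":0,"dz":0,"wx":0,"wy":0,"wz":0,"hand":0.3},
  ],
)

```text
clock: 17.55
tcp_pos: [0.6101, 0.1196, 0.182]
tcp_rot: [-0.002, -0.577, 0.817, 0.002]
force: [1.1, -0.5, 0.3]
width: 0.064
```

```bash
cat > k.py <<'E'
from h import *
where(); print(np.degrees(sense()["joint_positions"][5]), "torque",np.round(sense()["wrist_torque"],3))
a=np.deg2rad(YAW); p,R,s=pose(); f=R.as_matrix()[:,0]
plan([O[0]+.0855*np.cos(a),O[1]+.0855*np.sin(a),.048],np.degrees(np.arctan2(f[1],f[0])))
E
python3 k.py
```

```text
t 17.55 dock XYZ [8.57e+01 1.00e-01 1.82e+02] yaw -109.54 tilt -0.11 F dock [ 1.1 -0.4  0.3] w 0.064
-160.48031360731864 torque [ 0.118 -0.088  0.027]
t 17.55 turn deg (tool) [ 0.31 -0.11 -0.  ] then shift cm [ 0.02  0.02 13.4 ] | shift first [-1.00e-02 -6.00e-02  1.34e+01]
```

>>> send_rows(
  series=[
    {"dx":0,"dy":0,"dz":3.5,"wx":0.3,"wy":-0.1,"wz":0,"hand":0.3},
    {"dx":0,"dy":0,"dz":3.5,"wx":0,"wy":0,"wz":0,"hand":0.3},
    {"dx":0,"dy":0,"dz":3.0,"wx":0,"wy":0,"wz":0,"hand":0.3},
    {"dx":0,"dy":0,"dz":2.0,"wx":0,"wy":0,"wz":0,"hand":0.3},
    {"dx":0,"dy":0,"dz":1.0,"wx":0,"wy":0,"wz":0,"hand":0.3},
    {"dx":0,"dy":0,"dz":0.4,"wx":0,"wy":0,"wz":0,"hand":0.3},
    {"dx":0,"dy":0,"dz":0,"wx":0,"wy":0,"wz":0,"hand":0.3},
    {"dx":0,"dy":0,"dz":0,"wx":0,"wy":0,"wz":0,"hand":0.7},
    {"dx":0,"dy":0,"dz":0,"wx":0,"wy":0,"wz":0,"hand":0.8},
    {"dx":0,"dy":0,"dz":0,"wx":0,"wy":0,"wz":0,"hand":0.8},
    {"dx":0,"dy":0,"dz":0,"wx":0,"wy":0,"wz":0,"hand":0.8},
  ],
  grip_force=35,
)

```text
clock: 18.65
tcp_pos: [0.6117, 0.1198, 0.0511]
tcp_rot: [0.002, -0.577, 0.817, -0.002]
force: [1.5, -0.4, 1.2]
width: 0.0391
```

```bash
python3 k.py
```

```text
t 18.65 dock XYZ [87.2  0.5 51.1] yaw -109.55 tilt 0.09 F dock [ 1.5 -0.2  1.2] w 0.0391
-160.4431443813405 torque [ 0.082 -0.223  0.032]
t 18.65 turn deg (tool) [-0.29  0.09 -0.  ] then shift cm [0.08 0.16 0.31] | shift first [0.09 0.16 0.31]
```

The knob is gripped (width 39 mm) and the jaws pulled the tool 1.6 mm along the jaw axis, so I shift the command to match and start turning clockwise.

>>> send_rows(
  series=[
    {"dx":0,"dy":-0.16,"dz":0,"wx":0,"wy":0,"wz":0,"hand":0.8},
    {"dx":0,"dy":0,"dz":0,"wx":0,"wy":0,"wz":8.3,"hand":0.8},
    {"dx":0,"dy":0,"dz":0,"wx":0,"wy":0,"wz":8.3,"hand":0.8},
    {"dx":0,"dy":0,"dz":0,"wx":0,"wy":0,"wz":8.3,"hand":0.8},
    {"dx":0,"dy":0,"dz":0,"wx":0,"wy":0,"wz":8.3,"hand":0.8},
    {"dx":0,"dy":0,"dz":0,"wx":0,"wy":0,"wz":8.3,"hand":0.8},
    {"dx":0,"dy":0,"dz":0,"wx":0,"wy":0,"wz":8.3,"hand":0.8},
    {"dx":0,"dy":0,"dz":0,"wx":0,"wy":0,"wz":8.3,"hand":0.8},
    {"dx":0,"dy":0,"dz":0,"wx":0,"wy":0,"wz":8.3,"hand":0.8},
    {"dx":0,"dy":0,"dz":0,"wx":0,"wy":0,"wz":8.3,"hand":0.8},
    {"dx":0,"dy":0,"dz":0,"wx":0,"wy":0,"wz":8.3,"hand":0.8},
    {"dx":0,"dy":0,"dz":0,"wx":0,"wy":0,"wz":8.3,"hand":0.8},
  ],
)

```text
clock: 19.85
tcp_pos: [0.612, 0.1193, 0.0511]
tcp_rot: [0.001, 0.184, 0.983, -0.0]
force: [-3.0, 0.8, 6.0]
width: 0.0396
```

```bash
python3 k.py
```

```text
t 19.85 dock XYZ [87.6  0.1 51.1] yaw 158.85 tilt 0.12 F dock [-3.1  0.4  6. ] w 0.0396
-68.86800978322398 torque [-0.128  0.573  0.102]
t 19.85 turn deg (tool) [0.01 0.12 0.  ] then shift cm [ 0.2  -0.06  0.31] | shift first [ 0.2  -0.06  0.31]
```

>>> send_rows(
  series=[
    {"dx":0,"dy":0,"dz":-0.2,"wx":0,"wy":0,"wz":8.3,"hand":0.8},
    {"dx":0,"dy":0,"dz":0,"wx":0,"wy":0,"wz":8.3,"hand":0.8},
    {"dx":0,"dy":0,"dz":0,"wx":0,"wy":0,"wz":8.3,"hand":0.8},
    {"dx":0,"dy":0,"dz":0,"wx":0,"wy":0,"wz":8.3,"hand":0.8},
    {"dx":0,"dy":0,"dz":0,"wx":0,"wy":0,"wz":8.3,"hand":0.8},
    {"dx":0,"dy":0,"dz":0,"wx":0,"wy":0,"wz":8.3,"hand":0.8},
    {"dx":0,"dy":0,"dz":0,"wx":0,"wy":0,"wz":8.3,"hand":0.8},
    {"dx":0,"dy":0,"dz":0,"wx":0,"wy":0,"wz":8.3,"hand":0.8},
    {"dx":0,"dy":0,"dz":0,"wx":0,"wy":0,"wz":8.3,"hand":0.8},
    {"dx":0,"dy":0,"dz":0,"wx":0,"wy":0,"wz":8.3,"hand":0.8},
    {"dx":0,"dy":0,"dz":0,"wx":0,"wy":0,"wz":8.3,"hand":0.8},
    {"dx":0,"dy":0,"dz":0,"wx":0,"wy":0,"wz":8.3,"hand":0.8},
  ],
)

```text
clock: 21.05
tcp_pos: [0.6114, 0.1192, 0.0512]
tcp_rot: [0.0, 0.869, 0.494, 0.0]
force: [0.4, -0.4, -3.2]
width: 0.0392
```

>>> send_rows(
  series=[
    {"dx":0,"dy":0,"dz":0,"wx":0,"wy":0,"wz":8.3,"hand":0.8},
    {"dx":0,"dy":0,"dz":0,"wx":0,"wy":0,"wz":8.3,"hand":0.8},
    {"dx":0,"dy":0,"dz":0,"wx":0,"wy":0,"wz":8.3,"hand":0.8},
    {"dx":0,"dy":0,"dz":0,"wx":0,"wy":0,"wz":8.3,"hand":0.8},
    {"dx":0,"dy":0,"dz":0,"wx":0,"wy":0,"wz":8.3,"hand":0.8},
    {"dx":0,"dy":0,"dz":0,"wx":0,"wy":0,"wz":8.3,"hand":0.8},
    {"dx":0,"dy":0,"dz":0,"wx":0,"wy":0,"wz":8.3,"hand":0.8},
    {"dx":0,"dy":0,"dz":0,"wx":0,"wy":0,"wz":8.3,"hand":0.8},
    {"dx":0,"dy":0,"dz":0,"wx":0,"wy":0,"wz":8.3,"hand":0.8},
    {"dx":0,"dy":0,"dz":0,"wx":0,"wy":0,"wz":8.3,"hand":0.8},
    {"dx":0,"dy":0,"dz":0,"wx":0,"wy":0,"wz":8.3,"hand":0.8},
    {"dx":0,"dy":0,"dz":0,"wx":0,"wy":0,"wz":8.3,"hand":0.8},
  ],
)

```text
clock: 22.25
tcp_pos: [0.6113, 0.1197, 0.0512]
tcp_rot: [-0.0, 0.939, -0.345, 0.0]
force: [-0.1, 0.5, -2.8]
width: 0.0391
```

```bash
python3 k.py
```

```text
t 22.25 dock XYZ [86.9  0.3 51.2] yaw -40.38 tilt -0.02 F dock [-0.2  0.4 -2.8] w 0.0391
130.3322152097605 torque [ 0.333 -0.008  0.104]
t 22.25 turn deg (tool) [-0.05 -0.02  0.  ] then shift cm [-0.1   0.1   0.32] | shift first [-0.1   0.1   0.32]
```

>>> send_rows(
  series=[
    {"dx":0,"dy":0,"dz":0,"wx":0,"wy":0,"wz":8.3,"hand":0.8},
    {"dx":0,"dy":0,"dz":0,"wx":0,"wy":0,"wz":8.3,"hand":0.8},
    {"dx":0,"dy":0,"dz":0,"wx":0,"wy":0,"wz":8.3,"hand":0.8},
    {"dx":0,"dy":0,"dz":0,"wx":0,"wy":0,"wz":8.3,"hand":0.8},
    {"dx":0,"dy":0,"dz":0,"wx":0,"wy":0,"wz":0,"hand":0.8},
    {"dx":0,"dy":0,"dz":0,"wx":0,"wy":0,"wz":0,"hand":0.3},
    {"dx":0,"dy":0,"dz":0,"wx":0,"wy":0,"wz":0,"hand":0.3},
    {"dx":0,"dy":0,"dz":0,"wx":0,"wy":0,"wz":0,"hand":0.3},
    {"dx":0,"dy":0,"dz":0,"wx":0,"wy":0,"wz":-8.3,"hand":0.3},
    {"dx":0,"dy":0,"dz":0,"wx":0,"wy":0,"wz":-8.3,"hand":0.3},
    {"dx":0,"dy":0,"dz":0,"wx":0,"wy":0,"wz":-8.3,"hand":0.3},
    {"dx":0,"dy":0,"dz":0,"wx":0,"wy":0,"wz":-8.3,"hand":0.3},
  ],
)

```text
clock: 23.45
tcp_pos: [0.6126, 0.1192, 0.0527]
tcp_rot: [-0.0, 0.941, -0.339, 0.002]
force: [-0.3, 0.4, 0.2]
width: 0.0644
```

>>> send_rows(
  series=[
    {"dx":0,"dy":0,"dz":0,"wx":0,"wy":0,"wz":-8.3,"hand":0.3},
    {"dx":0,"dy":0,"dz":0,"wx":0,"wy":0,"wz":-8.3,"hand":0.3},
    {"dx":0,"dy":0,"dz":0,"wx":0,"wy":0,"wz":-8.3,"hand":0.3},
    {"dx":0,"dy":0,"dz":0,"wx":0,"wy":0,"wz":-8.3,"hand":0.3},
    {"dx":0,"dy":0,"dz":0,"wx":0,"wy":0,"wz":-8.3,"hand":0.3},
    {"dx":0,"dy":0,"dz":0,"wx":0,"wy":0,"wz":-8.3,"hand":0.3},
    {"dx":0,"dy":0,"dz":0,"wx":0,"wy":0,"wz":-8.3,"hand":0.3},
    {"dx":0,"dy":0,"dz":0,"wx":0,"wy":0,"wz":-8.3,"hand":0.3},
    {"dx":0,"dy":0,"dz":0,"wx":0,"wy":0,"wz":-8.3,"hand":0.3},
    {"dx":0,"dy":0,"dz":0,"wx":0,"wy":0,"wz":-8.3,"hand":0.3},
    {"dx":0,"dy":0,"dz":0,"wx":0,"wy":0,"wz":-8.3,"hand":0.3},
    {"dx":0,"dy":0,"dz":0,"wx":0,"wy":0,"wz":-8.3,"hand":0.3},
  ],
)

```text
clock: 24.65
tcp_pos: [0.6126, 0.1192, 0.0527]
tcp_rot: [0.001, 0.866, 0.5, 0.002]
force: [0.6, -1.2, 0.7]
width: 0.0643
```

>>> send_rows(
  series=[
    {"dx":0,"dy":0,"dz":0,"wx":0,"wy":0,"wz":-8.3,"hand":0.3},
    {"dx":0,"dy":0,"dz":0,"wx":0,"wy":0,"wz":-8.3,"hand":0.3},
    {"dx":0,"dy":0,"dz":0,"wx":0,"wy":0,"wz":-8.3,"hand":0.3},
    {"dx":0,"dy":0,"dz":0,"wx":0,"wy":0,"wz":-8.3,"hand":0.3},
    {"dx":0,"dy":0,"dz":0,"wx":0,"wy":0,"wz":-8.3,"hand":0.3},
    {"dx":0,"dy":0,"dz":0,"wx":0,"wy":0,"wz":-8.3,"hand":0.3},
    {"dx":0,"dy":0,"dz":0,"wx":0,"wy":0,"wz":-8.3,"hand":0.3},
    {"dx":0,"dy":0,"dz":0,"wx":0,"wy":0,"wz":-8.3,"hand":0.3},
    {"dx":0,"dy":0,"dz":0,"wx":0,"wy":0,"wz":-8.3,"hand":0.3},
    {"dx":0,"dy":0,"dz":0,"wx":0,"wy":0,"wz":-8.3,"hand":0.3},
    {"dx":0,"dy":0,"dz":0,"wx":0,"wy":0,"wz":0,"hand":0.3},
    {"dx":0,"dy":0,"dz":0,"wx":0,"wy":0,"wz":0,"hand":0.3},
  ],
)

```text
clock: 25.85
tcp_pos: [0.6125, 0.1193, 0.0525]
tcp_rot: [0.002, 0.322, 0.947, 0.0]
force: [-0.5, 0.2, 0.5]
width: 0.0644
```

```bash
python3 k.py; python3 - <<'E'
from h import *
p,R,s=pose(); print("to knob, tool cm",R.inv().apply(np.array([.6113,.1195,.050])-p)*100)
E
```

```text
t 25.85 dock XYZ [88.1  0.1 52.5] yaw 142.39 tilt 0.17 F dock [-0.5  0.2  0.5] w 0.0644
-52.43456981481325 torque [ 0.054 -0.144 -0.018]
t 25.85 turn deg (tool) [0.11 0.17 0.  ] then shift cm [ 0.22 -0.14  0.45] | shift first [ 0.23 -0.14  0.45]
to knob, tool cm [ 0.11345066 -0.05811342  0.25000068]
```

>>> send_rows(
  series=[
    {"dx":0.11,"dy":-0.06,"dz":0.2,"wx":0,"wy":0,"wz":0,"hand":0.3},
    {"dx":0,"dy":0,"dz":0,"wx":0,"wy":0,"wz":0,"hand":0.7},
    {"dx":0,"dy":0,"dz":0,"wx":0,"wy":0,"wz":0,"hand":0.8},
    {"dx":0,"dy":0,"dz":0,"wx":0,"wy":0,"wz":0,"hand":0.8},
    {"dx":0,"dy":0,"dz":0,"wx":0,"wy":0,"wz":0,"hand":0.8},
    {"dx":0,"dy":0,"dz":0,"wx":0,"wy":0,"wz":8.3,"hand":0.8},
    {"dx":0,"dy":0,"dz":0,"wx":0,"wy":0,"wz":8.3,"hand":0.8},
    {"dx":0,"dy":0,"dz":0,"wx":0,"wy":0,"wz":8.3,"hand":0.8},
    {"dx":0,"dy":0,"dz":0,"wx":0,"wy":0,"wz":8.3,"hand":0.8},
    {"dx":0,"dy":0,"dz":0,"wx":0,"wy":0,"wz":8.3,"hand":0.8},
    {"dx":0,"dy":0,"dz":0,"wx":0,"wy":0,"wz":8.3,"hand":0.8},
    {"dx":0,"dy":0,"dz":0,"wx":0,"wy":0,"wz":8.3,"hand":0.8},
  ],
)

```text
clock: 27.05
tcp_pos: [0.6117, 0.1199, 0.0503]
tcp_rot: [0.001, 0.742, 0.67, 0.002]
force: [3.2, 0.8, -2.0]
width: 0.039
```

>>> send_rows(
  series=[
    {"dx":0,"dy":0,"dz":0,"wx":0,"wy":0,"wz":8.3,"hand":0.8},
    {"dx":0,"dy":0,"dz":0,"wx":0,"wy":0,"wz":8.3,"hand":0.8},
    {"dx":0,"dy":0,"dz":0,"wx":0,"wy":0,"wz":8.3,"hand":0.8},
    {"dx":0,"dy":0,"dz":0,"wx":0,"wy":0,"wz":8.3,"hand":0.8},
    {"dx":0,"dy":0,"dz":0,"wx":0,"wy":0,"wz":8.3,"hand":0.8},
  ],
)

```text
clock: 27.55
tcp_pos: [0.612, 0.1197, 0.0503]
tcp_rot: [0.001, 0.932, 0.363, 0.002]
force: [3.4, 1.4, -2.4]
width: 0.0392
```

```bash
python3 k.py
```

```text
t 27.55 dock XYZ [87.5  0.5 50.3] yaw 42.62 tilt -0.23 F dock [ 3.2  1.8 -2.4] w 0.0392
47.35772199576989 torque [ 0.12  -0.571  0.066]
t 27.55 turn deg (tool) [ 0.19 -0.23 -0.  ] then shift cm [-0.16 -0.12  0.23] | shift first [-0.16 -0.12  0.23]
```

>>> send_rows(
  series=[
    {"dx":0,"dy":0,"dz":0,"wx":0,"wy":0,"wz":8,"hand":0.8},
    {"dx":0,"dy":0,"dz":0,"wx":0,"wy":0,"wz":8,"hand":0.8},
    {"dx":0,"dy":0,"dz":0,"wx":0,"wy":0,"wz":8,"hand":0.8},
    {"dx":0,"dy":0,"dz":0,"wx":0,"wy":0,"wz":6,"hand":0.8},
  ],
)

```text
clock: 27.95
tcp_pos: [0.6121, 0.1195, 0.0503]
tcp_rot: [0.0, 0.994, 0.11, 0.003]
force: [4.0, -0.4, -2.8]
width: 0.0392
```

```bash
python3 k.py
```

```text
t 27.95 dock XYZ [87.6  0.3 50.3] yaw 12.67 tilt -0.3 F dock [ 4.   0.2 -2.8] w 0.0392
77.30742178565382 torque [ 0.049 -0.564  0.117]
t 27.95 turn deg (tool) [ 0.08 -0.3  -0.  ] then shift cm [-0.21 -0.05  0.23] | shift first [-0.21 -0.05  0.23]
```

>>> send_rows(
  series=[
    {"dx":0,"dy":0,"dz":0,"wx":0,"wy":0,"wz":6,"hand":0.8},
    {"dx":0,"dy":0,"dz":0,"wx":0,"wy":0,"wz":6,"hand":0.8},
    {"dx":0,"dy":0,"dz":0,"wx":0,"wy":0,"wz":6,"hand":0.8},
  ],
)

```text
clock: 28.25
tcp_pos: [0.6121, 0.1194, 0.0503]
tcp_rot: [0.0, 0.999, -0.046, 0.003]
force: [3.4, 0.9, -3.1]
width: 0.0393
```

```bash
python3 k.py
```

```text
t 28.25 dock XYZ [87.7  0.1 50.3] yaw -5.29 tilt -0.31 F dock [ 3.3  1.4 -3.1] w 0.0393
95.26507270892654 torque [-0.022 -0.575  0.134]
t 28.25 turn deg (tool) [-0.01 -0.31  0.  ] then shift cm [-0.22  0.    0.23] | shift first [-0.22  0.    0.23]
```

>>> send_rows(
  series=[
    {"dx":0,"dy":0,"dz":0,"wx":0,"wy":0,"wz":5,"hand":0.8},
    {"dx":0,"dy":0,"dz":0,"wx":0,"wy":0,"wz":5,"hand":0.8},
    {"dx":0,"dy":0,"dz":0,"wx":0,"wy":0,"wz":5,"hand":0.8},
  ],
)

```text
clock: 28.55
tcp_pos: [0.612, 0.1193, 0.0503]
tcp_rot: [-0.0, 0.984, -0.176, 0.003]
force: [4.1, -0.4, -3.0]
width: 0.0393
```

```bash
python3 k.py
```

```text
t 28.55 dock XYZ [87.6 -0.  50.3] yaw -20.25 tilt -0.29 F dock [ 4.1  0.2 -3. ] w 0.0393
110.22185934975106 torque [-0.044 -0.484  0.126]
t 28.55 turn deg (tool) [-0.07 -0.29  0.  ] then shift cm [-0.21  0.05  0.23] | shift first [-0.21  0.05  0.23]
```

>>> send_rows(
  series=[
    {"dx":0,"dy":0,"dz":0,"wx":0,"wy":0,"wz":4,"hand":0.8},
    {"dx":0,"dy":0,"dz":0,"wx":0,"wy":0,"wz":4,"hand":0.8},
    {"dx":0,"dy":0,"dz":0,"wx":0,"wy":0,"wz":4,"hand":0.8},
  ],
)

```text
clock: 28.85
tcp_pos: [0.612, 0.1192, 0.0503]
tcp_rot: [-0.0, 0.961, -0.277, 0.003]
force: [3.1, -0.4, -2.6]
width: 0.0392
```

```bash
python3 k.py
```

```text
t 28.85 dock XYZ [87.6 -0.1 50.3] yaw -32.21 tilt -0.27 F dock [ 3.1  0.  -2.6] w 0.0392
122.17993708640293 torque [-0.092 -0.418  0.118]
t 28.85 turn deg (tool) [-0.12 -0.27  0.  ] then shift cm [-0.19  0.08  0.23] | shift first [-0.19  0.08  0.23]
```

>>> send_rows(
  series=[
    {"dx":0,"dy":0,"dz":0,"wx":0,"wy":0,"wz":4,"hand":0.8},
    {"dx":0,"dy":0,"dz":0,"wx":0,"wy":0,"wz":4,"hand":0.8},
    {"dx":0,"dy":0,"dz":0,"wx":0,"wy":0,"wz":4,"hand":0.8},
  ],
)

```text
clock: 29.15
tcp_pos: [0.612, 0.1191, 0.0503]
tcp_rot: [-0.001, 0.927, -0.376, 0.003]
force: [2.6, -0.7, -2.7]
width: 0.0398
```

```bash
python3 k.py
```

```text
t 29.15 dock XYZ [87.6 -0.1 50.3] yaw -44.2 tilt -0.24 F dock [ 2.7 -0.4 -2.7] w 0.0398
134.17672365108527 torque [-0.099 -0.436  0.137]
t 29.15 turn deg (tool) [-0.17 -0.24  0.  ] then shift cm [-0.18  0.11  0.23] | shift first [-0.18  0.11  0.23]
```

>>> send_rows(
  series=[
    {"dx":0,"dy":0,"dz":0,"wx":0,"wy":0,"wz":4,"hand":0.8},
    {"dx":0,"dy":0,"dz":0,"wx":0,"wy":0,"wz":4,"hand":0.8},
    {"dx":0,"dy":0,"dz":0,"wx":0,"wy":0,"wz":4,"hand":0.8},
  ],
)

```text
clock: 29.45
tcp_pos: [0.611, 0.1203, 0.0503]
tcp_rot: [-0.001, 0.883, -0.47, 0.001]
force: [-0.1, 3.0, -0.0]
width: 0.0392
```

```bash
python3 k.py
```

```text
t 29.45 dock XYZ [86.5  0.9 50.3] yaw -56.05 tilt -0.09 F dock [-0.5  2.9 -0. ] w 0.0392
146.06991632273088 torque [ 0.406 -0.192  0.94 ]
t 29.45 turn deg (tool) [-0.16 -0.09  0.  ] then shift cm [-0.    0.13  0.23] | shift first [-0.    0.13  0.23]
```

The torque jumped from 0.13 to 0.94 N m, so the hard stop is reached. I'll let go, rise and check.

>>> send_rows(
  series=[
    {"dx":0,"dy":0,"dz":0,"wx":0,"wy":0,"wz":0,"hand":0.3},
    {"dx":0,"dy":0,"dz":0,"wx":0,"wy":0,"wz":0,"hand":0.3},
    {"dx":0,"dy":0,"dz":0,"wx":0,"wy":0,"wz":0,"hand":0.3},
    {"dx":0,"dy":0,"dz":-2.5,"wx":0,"wy":0,"wz":0,"hand":0.3},
    {"dx":0,"dy":0,"dz":-3.5,"wx":0,"wy":0,"wz":0,"hand":0.3},
    {"dx":0,"dy":0,"dz":-3.5,"wx":0,"wy":0,"wz":0,"hand":0.3},
    {"dx":0,"dy":0,"dz":-3.5,"wx":0,"wy":0,"wz":-8.2,"hand":0.3},
    {"dx":0,"dy":0,"dz":0,"wx":0,"wy":0,"wz":-8.2,"hand":0.3},
    {"dx":0,"dy":0,"dz":0,"wx":0,"wy":0,"wz":-8.2,"hand":0.3},
    {"dx":0,"dy":0,"dz":0,"wx":0,"wy":0,"wz":-8.2,"hand":0.3},
    {"dx":0,"dy":0,"dz":0,"wx":0,"wy":0,"wz":-8.2,"hand":0.3},
    {"dx":0,"dy":0,"dz":0,"wx":0,"wy":0,"wz":-8.2,"hand":0.3},
  ],
)

```text
clock: 30.65
tcp_pos: [0.6106, 0.1193, 0.1802]
tcp_rot: [0.0, 0.998, -0.057, 0.001]
force: [-0.2, 0.8, -0.3]
width: 0.0646
```

>>> send_rows(
  series=[
    {"dx":-3.7,"dy":0,"dz":0,"wx":0,"wy":0,"wz":0,"hand":0.3},
    {"dx":-3.7,"dy":0,"dz":0,"wx":0,"wy":0,"wz":0,"hand":0.3},
    {"dx":-3.7,"dy":0,"dz":0,"wx":0,"wy":0,"wz":0,"hand":0.3},
    {"dx":-3.7,"dy":0,"dz":0,"wx":0,"wy":0,"wz":0,"hand":0.3},
    {"dx":0,"dy":0,"dz":0,"wx":0,"wy":0,"wz":0,"hand":0.3},
    {"dx":0,"dy":0,"dz":0,"wx":0,"wy":0,"wz":0,"hand":0.3},
    {"dx":0,"dy":0,"dz":0,"wx":0,"wy":0,"wz":0,"hand":0.3},
  ],
)

```text
clock: 31.35
tcp_pos: [0.465, 0.137, 0.1804]
tcp_rot: [-0.0, 0.998, -0.06, 0.002]
force: [0.6, 0.0, 0.3]
width: 0.0643
```

```bash
python3 look.py pics/w6.png
```

```text
t 31.35 dock XYZ [-60.4  -2.2 180.4] yaw -6.85 tilt -0.27 F dock [0.6 0.1 0.3] w 0.0643
-68 [23.6, 205.5, 23.7, 23.1, 261.3, 23.6]
-64 [22.6, 210.1, 22.8, 21.9, 266.3, 21.3]
-58 [15.8, 222.1, 23.4, 23.8, 273.9, 15.4]
-50 [234.9, 223.1, 23.5, 24.2, 251.2, 240.7]
-35 [293.9, 286.2, 285.8, 285.3, 289.8, 293.9]
-15 [20.2, 23.9, 23.4, 24.0, 23.8, 21.3]
0 [20.2, 23.6, 23.6, 24.0, 23.6, 21.1]
20 [20.2, 23.6, 23.6, 23.9, 23.3, 21.4]
35 [15.5, 23.7, 23.5, 23.2, 23.2, 15.8]
45 [15.2, 23.4, 23.3, 23.1, 22.8, 15.3]
white [ 0. -0.] [96. 92.] 0.01
rib [-14.7  -1.3] [49.8 11.1] 0.61 51.31395748258838
knob [86.3 -0.6] [40.7 40.4]
bar top 34.96464758304013 x0 49.34813235352028 y [-50.25710096  48.8449842 ]
slope [-1.86209411e-03 -7.70923122e-03  2.33476925e+01]
```

View pics/w6.png

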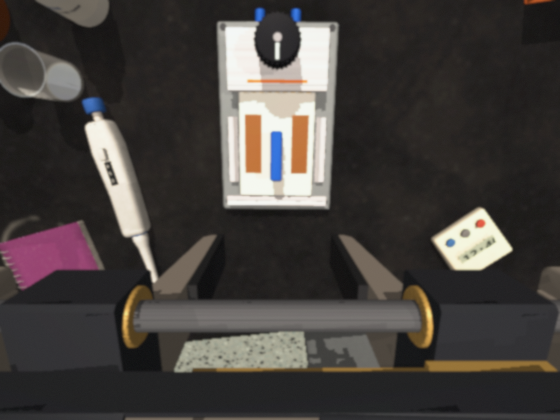

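```bash
python3 -c "
from bench import job
print(job.sign_off())"
```

```text
the job is handed in; nothing more can be done
None
```

The cassette is in the dock, lying flat under the clamp bar, and the thumbscrew is turned in to its stop. I handed the job in at about 31 s of the 72 s allowed; no verdict is reported back.

**Loading:** I pinched the cassette by its rib and tilted it 12° into the slot. When it touched the back stop (about 5 N), I backed it off, straightened it and let go.

**Clamping:** I turned the thumbscrew clockwise in two strokes with one regrip. At the end the torque jumped from about 0.13 to 0.94 N m, which I took as the hard stop.

**Last checks from the wrist camera:**
- **Cassette seat:** its top is level to within about 1 mm. It reads about 0.4 mm off along x and 0.7 mm off across y, after allowing for camera bias.
- **Clamp bar:** it came down 7.4 mm. Its top is at about 33.5 mm after allowing for camera bias, against 33.4 mm when tight.
- **Robot and bystanders:** the gripper is open and clear at about 18 cm height. The bystanders in that view (pipette, beaker, timer) look unmoved; I did not re-measure any of them, and the rack and tip box were out of view.

**What disagreed or could not be checked:**
- The top and wrist cameras put the dock about 4 mm apart in x. I used the wrist camera, and touching the back stop agreed with it to about 0.5 mm.
- The knob sat 1 to 2 mm further along x than that estimate when gripped.
- The bar's drop works out to about 8.5 rad of turning, while the knob's white line suggests about 8.9 rad.
- The bar's force on the cassette could not be measured directly.
- The first few move calls were refused until every field was filled in; nothing moved during those.

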